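# Find the syrup-stiff condiment carousel by turning it and put it in the wash tub

### The job

Three empty condiment carousels stand on the table, and syrup has crept into the bearing of one of them so that its tray turns stiffly. Turn the tray of each about a quarter turn with a fingertip against a divider, gently and feeling for drag: slow down where it resists, so that no tray is forced and no carousel is shoved along the table. Then lift the stiff one by its knob and stand it upright on the floor of the grey wash tub, leaving the two free-running ones standing where they are and the cups and tamper alone.

Things in the scene. Friction and masses are not known exactly. Their poses are not given: they have to be found in the camera images.
- caddy_a_mid (a point): Round metal condiment carousel with a wooden knob, one of three that look the same, standing upright on the table; 126 mm across, 100 mm high, about 0.9 kg. Point: on its upright axis, half-way up, 50 mm above its underside. Foot 112 mm across, rubber-soled; the carrying knob on top of the fixed post is 28 mm across, 72 to 100 mm above the underside, and does not turn with the tray.
- caddy_b_mid (a point): Carousel, same as caddy_a; its axis, 50 mm above its underside.
- caddy_c_mid (a point): Carousel, same as caddy_a; its axis, 50 mm above its underside.
- caddy_a_tray: Turning tray of caddy_a: disc 126 mm across (its top 26 mm above the table) with three upright dividers 120 degrees apart, 3 mm thick, from the 10.5 mm radius centre sleeve out to 60 mm, their tops 66 mm above the table. Open above and outwards between dividers, so a shut gripper can go in and push one sideways. Turns endlessly both ways. Origin: axis, underside; x along one divider, z up.
- caddy_b_tray: Turning tray of caddy_b, same shape and frame as caddy_a_tray. How trays feel to a finger 46 mm from the axis: a free-running one takes under 0.5 N. The stiff one resists both ways with about 1 N when hardly moving and 2.6 N at 25 mm/s, and ever more the faster it is pushed: above some 6 N (80 mm/s) the whole carousel slides instead, and stops dead when let go. More than 10 N on any tray is forcing it.
- caddy_c_tray: Turning tray of caddy_c, same shape and frame as caddy_a_tray. Any one of the three may be the stiff one; they look alike. The stiff one's gummed bearing carries its tray 0.1 mm higher, too little to see or to measure here.
- caddy_a_end (a point): Outer edge of the x divider of caddy_a_tray: 58.5 mm from the axis, 44 mm above the underside; turns with the tray.
- caddy_b_end (a point): Outer edge of the x divider of caddy_b_tray: 58.5 mm from the axis, 44 mm above the underside; turns with the tray.
- caddy_c_end (a point): Outer edge of the x divider of caddy_c_tray: 58.5 mm from the axis, 44 mm above the underside; turns with the tray.
- tub_in (a point): Open grey square wash tub, 188 mm outside, walls 4 mm thick and 46 mm high (rim 50 mm), fixed to the table by its weight, with a small grip loop on two opposite sides. This point: middle of its inner floor, 4 mm above the table; x and y along the sides.
- cup_left_0: Bystander: blue cup, 63 mm across, 93 mm with its handle, 53 mm high; origin at the underside.
- cup_left_1: Bystander: a second blue cup of the same shape and size; origin at the underside.
- tamper: Bystander: coffee tamper, steel foot 58 mm across, turned wooden handle, 94 mm high, standing upright; origin at the underside.

How it is judged:
By the outcome, as a careful person would: the job done as asked, in the order asked, and still so for the second after the job is handed in, with the robot touching nothing.
It also fails if it takes over 67 s, if anything falls off the work surface, if the arm or the gripper's body presses on something with over 40 N, if the wrist force passes 120 N, or if a joint passes its speed limit or range.

### The arm

A 7-joint arm with a two-finger parallel gripper is mounted at the origin on a cart in front of the work surface, level with it; the furniture and walls round the work are solid. World frame = base frame: x ahead of the robot, y to its left, z up, the work surface at z = 0. Lengths are in mm, angles in rad, forces in N, time in s.
With the tool pointing down it reaches from about 350 to 900 mm from the base axis. Payload 8.1 kg.
Tool frame: the origin (TCP) lies midway between the tips of the shut fingers; the grasp point (between the pads) lies 19 mm behind it (r.hold_point_z is the x of the grasp point in the tool frame, in mm); x points along the fingers, y is the direction in which the jaws open and shut, and the axes are right-handed (so a half turn about x gives the same grasp; the last joint's range is limited). The gripper opens to 85 mm and grips with 20 to 120 N. Pads are 22 mm wide; open, the fingers measure 114 mm over their backs; the gripper's body (76 mm by 85 mm) begins 54 mm behind the grasp point. The pads swing forward as they close: fully open they stand 13 mm farther back than shut.
Start: joints at [-1.273, 0.434, 0.025, 1.573, -0.012, 1.134, -0.075], TCP at [243.874, 575.471, 231.323] pointing down, gripper open.
Joint ranges: [-2.62, 2.62], [-0.44, 2.09], [-1.27, 1.32], [0.08, 2.57], [-1.32, 4.46], [0.12, 2], [-2.74, 2.74]. Speed limits (rad/s): [2.22, 2.22, 3.01, 3.01, 3.14, 3.14, 3.14].

### API

Orientations are given as a unit quaternion [x, y, z, w].
In Python, from plant import r gives the robot as it stands.
- The arm moves only by the tool play_rows, never from a script. Its argument "targets" is a list of rows, each an object of numbers: "x", "y", "z": the shift along the tool's x, y, z in cm; "rx", "ry", "rz": the turn, a rotation vector about the tool's x, y, z in rad; "hand": the finger opening in cm, from 0 to 8.54. A call has 1 to 10 rows; each row is the pose to reach, as a shift and turn from the pose commanded when the call began, along the tool's axes at that moment; what a row does not reach only later rows make up. A row lasts 1/10 s, in which the tool goes at most 50 mm and 8.59 degrees, less where a joint would pass 70% of its speed; a pose out of reach is approached as far as the arm can. A call with a gripper value outside its range is refused whole. The fingers move at their own pace and stop on an object; "squeeze" is the grip in N (left out, the last holds). Time passes only in rows, so rows that repeat a pose let the fingers close. It gives the time, the measured TCP pose, the force and the opening at its end, in the units of the state.
- r.read_state(): the state, without advancing time (a new reading comes with each control period).
- r.camera(name): name is "scene" or "top" or "wrist"; returns (picture, depth): 480x640x3 uint8, red, green, blue; 480x640 float32, mm along the optical axis (not along the pixel's ray), 0 where there is no reading.
- r.calibration(name): a dict with "mtx" (3x3 intrinsics, pixels), "pose" (4x4, takes a point from camera to world coordinates). Camera axes: x right, y up, looking along -z (the intrinsics and any distortion apply to the point x, -y, -z); pixel columns grow to the right and rows downward; lengths in mm; the calibration is good to about 2 mm. The wrist camera is an equidistant fisheye: a pixel r from the principal point sees the ray r / f radians off the axis. A picture is of the moment at which its call begins: read the wrist's pose just before it. calibration takes no time and is no camera call; for the wrist camera it gives the pose at the moment of the call.
- r.sign_off(): hands the job in, once; it reports no verdict.
The state is a dict: "time_s": time; "qpos": joint angles; "qd": joint speeds; "joint_efforts": joint torques, N m; "ee_pos": TCP position; "tcp_rot": TCP orientation; "wrist_force": force on the tool from outside, world axes, zero at the start; "moment": the same for the moment, N m; "opening": finger opening in mm.
Only numpy, scipy, OpenCV 4.12 (cv2) and the standard library are available. Lean on these libraries where they do the work, as an engineer would, in place of code of your own. Each camera call takes 0.05 s, during which the arm holds its last target.

## Working session

There is one attempt and no reset: what is moved stays moved. The work goes in short steps, Python scripts to look and compute and a tool call to move; the robot and the scene stay as the last step left them, time stands still between calls to the robot, and variables do not carry over. Pictures are saved under pics/ and viewed, and the job is handed in when it is done.

Besides the shell and the picture viewer there is one more tool, called after "Call:" as name([rows], argument=value, ...), one row to a line, values as JSON. play_rows: Moves the arm, as the interface text tells. Its arguments: {"type":"object","properties":{"targets":{"type":"array"},"squeeze":{"type":"number"}},"required":["targets"]}

```bash
ls; mkdir -p pics; python3 - <<'E'
from plant import r
import cv2,numpy as np
print(r.read_state(), r.hold_point_z)
for n in ("scene","top"):
    p,d=r.camera(n); cv2.imwrite(f"pics/{n}0.png",p[:,:,::-1]); np.save(f"pics/{n}0.npy",d); np.save(f"pics/{n}0p.npy",p)
    c=r.calibration(n); print(n,np.round(c["mtx"],1).tolist(),np.round(c["pose"],3).tolist(),[k for k in c])
E
```

```text
pics
{'time_s': 0.0, 'qpos': array([-1.2726127 ,  0.43524972,  0.02494573,  1.57411504, -0.01157017,
        1.1340205 , -0.07509821]), 'qd': array([-0.00114001,  0.00077277, -0.00177581,  0.00158249, -0.0017231 ,
       -0.00097225,  0.00087437]), 'joint_efforts': array([-8.55953404e-04, -6.70464849e+01,  1.02460094e+00, -3.16213632e+01,
        1.54863345e-02,  1.23955251e-02, -1.97344059e-05]), 'ee_pos': array([243.68102703, 574.96841032, 230.50212926]), 'tcp_rot': array([ 0.14018278,  0.69301255, -0.1413424 ,  0.6928959 ]), 'wrist_force': array([ 0.38413215, -0.82334127,  0.32987292]), 'moment': array([-0.02301975,  0.03623487,  0.0060376 ]), 'opening': 85.46264338830262} -18.700000000000003
scene [[583.0, 0.0, 331.7], [0.0, 583.0, 237.2], [0.0, 0.0, 1.0]] [[0.829, 0.287, -0.48, 15.97], [-0.559, 0.422, -0.714, -811.045], [-0.002, 0.86, 0.51, 672.623], [0.0, 0.0, 0.0, 1.0]] ['mtx', 'pose']
top [[435.6, 0.0, 313.7], [0.0, 435.6, 233.3], [0.0, 0.0, 1.0]] [[-0.02, 0.995, -0.095, 517.318], [-0.999, -0.023, -0.024, 37.35], [-0.026, 0.094, 0.995, 941.611], [0.0, 0.0, 0.0, 1.0]] ['mtx', 'pose']
```

View pics/top0.png

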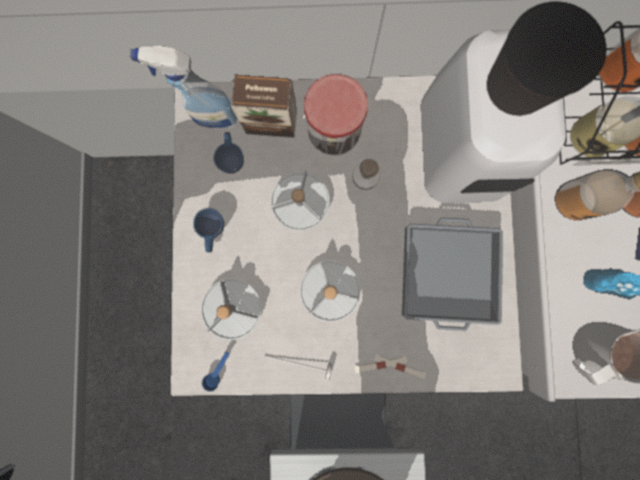

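View pics/scene0.png

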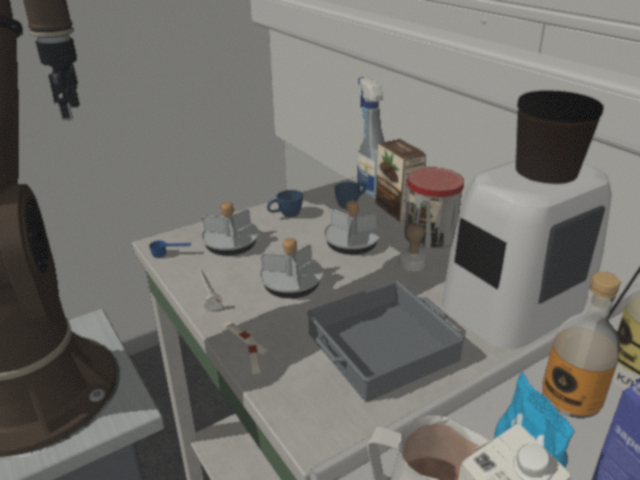

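```bash
cat > h.py <<'E'
import numpy as np,cv2
def plane(cal,u,v,z):
    K=cal["mtx"];P=cal["pose"]
    d=np.array([(u-K[0,2])/K[0,0],-(v-K[1,2])/K[1,1],-1.]);d=P[:3,:3]@d;o=P[:3,3]
    return o+d*(z-o[2])/d[2]
def proj(cal,X):
    K=cal["mtx"];P=cal["pose"]
    c=P[:3,:3].T@(np.asarray(X,float)-P[:3,3]);return np.array([K[0,2]+K[0,0]*c[0]/-c[2],K[1,2]+K[1,1]*-c[1]/-c[2]])
def tri(c1,u1,c2,u2):
    A=[];
    o=[];D=[]
    for c,u in((c1,u1),(c2,u2)):
        p=plane(c,u[0],u[1],0);q=c["pose"][:3,3];d=p-q;D.append(d/np.linalg.norm(d));o.append(q)
    M=sum(np.eye(3)-np.outer(d,d) for d in D);b=sum((np.eye(3)-np.outer(d,d))@q for d,q in zip(D,o))
    X=np.linalg.solve(M,b);return X,[float(np.linalg.norm((np.eye(3)-np.outer(d,d))@(X-q))) for d,q in zip(D,o)]
E
python3 - <<'E'
from plant import r
from h import *
ct,cs=r.calibration("top"),r.calibration("scene")
for n,c in(("top",ct),("scene",cs)):
    p=np.load(f"pics/{n}0p.npy");d=np.load(f"pics/{n}0.npy")
    hsv=cv2.cvtColor(p,cv2.COLOR_RGB2HSV)
    m=((hsv[...,0]<20)&(hsv[...,0]>5)&(hsv[...,1]>90)&(hsv[...,2]>70)).astype(np.uint8)
    k,l,st,ce=cv2.connectedComponentsWithStats(m)
    for i in range(1,k):
        if st[i,4]>15:
            u,v=ce[i];dd=np.median(d[l==i]);K=c["mtx"];
            X=c["pose"]@np.array([(u-K[0,2])/K[0,0]*dd,-(v-K[1,2])/K[1,1]*dd,-dd,1]);print(n,st[i].tolist(),ce[i].round(1),X[:3].round(0))
p=np.load("pics/top0p.npy")
a=cv2.resize(p[160:350,190:380],(760,760)[:2] and (600,600),interpolation=cv2.INTER_CUBIC);cv2.imwrite("pics/crop1.png",a[:,:,::-1])
# tub mask
E
```

```text
top [623, 40, 17, 46, 473] [630.7  66.4] [ 858. -488.  220.]
top [599, 46, 25, 40, 670] [612.9  68.2] [ 873. -483.  184.]
top [236, 76, 52, 7, 170] [261.7  78.6] [884. 147. 163.]
top [619, 87, 17, 6, 68] [625.9  88.9] [ 843. -518.  162.]
top [234, 100, 52, 8, 154] [260.1 103.9] [836. 151. 161.]
top [245, 126, 37, 6, 86] [262.2 128.5] [826. 163.  53.]
top [626, 136, 14, 15, 120] [633.1 144.3] [ 763. -581.   79.]
top [635, 177, 5, 11, 26] [636.9 182.8] [ 657. -476.  227.]
top [556, 186, 44, 34, 772] [572.6 204.5] [ 645. -454.   78.]
top [624, 192, 16, 25, 248] [633.8 205.1] [ 644. -585.   61.]
top [325, 287, 11, 11, 97] [329.9 292.1] [484.  29.  99.]
top [218, 306, 12, 12, 108] [223.1 311.7] [450. 235. 100.]
scene [382, 163, 8, 5, 25] [385.8 165. ] [825. 163. 122.]
scene [379, 176, 22, 20, 45] [390.5 184.6] [819. 136.  83.]
scene [378, 184, 18, 16, 126] [385.8 192.2] [823. 157.  54.]
scene [221, 203, 12, 12, 108] [226.4 208.3] [444. 228.  92.]
scene [347, 202, 11, 12, 99] [352.  207.5] [668.  80.  92.]
scene [284, 239, 11, 14, 135] [289.  245.3] [477.  21.  93.]
scene [591, 273, 28, 24, 530] [604.3 284.1] [ 653. -495.  235.]
scene [240, 332, 10, 6, 21] [244.6 334.7] [328. -75.  11.]
scene [543, 345, 72, 71, 2496] [576.8 386.6] [ 632. -509.   75.]
scene [249, 346, 6, 7, 24] [251.3 349.2] [ 321. -114.   10.]
```

View pics/crop1.png

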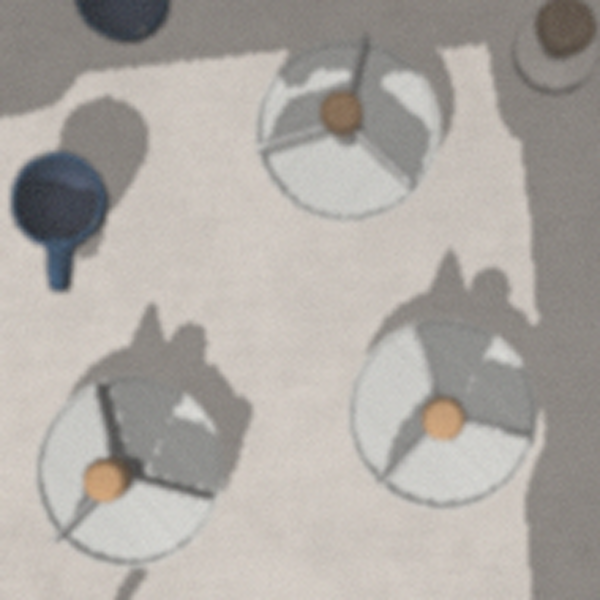

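```bash
python3 - <<'E'
from plant import r
from h import *
ct,cs=r.calibration("top"),r.calibration("scene")
s=600/190
f=lambda a:(190+(a[0]+.5)/s-.5,160+(a[1]+.5)/s-.5)
D={"L":((223.1,311.7),(226.4,208.3),[(104,385),(212,494),(62,538)],(130,470)),
"M":((329.9,292.1),(289,245.3),[(418,325),(530,437),(385,478)],(443,413)),
"F":((298.3,195.5),(352,207.5),[(366,40),(265,150),(412,186)],(349,131))}
for n,(t,sc,ends,disc) in D.items():
    X,e=tri(ct,t,cs,sc);print(n,"knob tri",X.round(1),np.round(e,1),"knob plane z96",plane(ct,*t,97)[:2].round(1),"scene z88",plane(cs,*sc,90)[:2].round(1),"disc z26",plane(ct,*f(disc),26)[:2].round(1))
    c=X[:2]
    for q in ends:
        w=plane(ct,*f(q),66)[:2]-c;print("   end",np.hypot(*w).round(1),np.degrees(np.arctan2(w[1],w[0])).round(1))
p=np.load("pics/top0p.npy")
cv2.imwrite("pics/crop2.png",cv2.resize(p[200:340,390:530],(600,600),interpolation=cv2.INTER_CUBIC)[:,:,::-1])
E
```

```text
L knob tri [448.9 238.   86.3] [0.5 0.5] knob plane z96 [450.2 235.3] scene z88 [445.9 231.7] disc z26 [450.9 235.7]
   end 58.9 5.4
   end 63.9 -100.0
   end 48.8 138.8
M knob tri [482.7  29.1  87. ] [0.7 0.7] knob plane z96 [483.7  28.9] scene z88 [479.8  25.2] disc z26 [484.3  28. ]
   end 60.4 13.3
   end 56.6 -103.3
   end 52.0 135.1
F knob tri [674.3  87.5  87.1] [0.9 0.9] knob plane z96 [673.2  86.5] scene z88 [670.2  83.4] disc z26 [674.1  86.8]
   end 54.4 -15.9
   end 54.7 109.4
   end 61.1 -135.7
```

View pics/crop2.png

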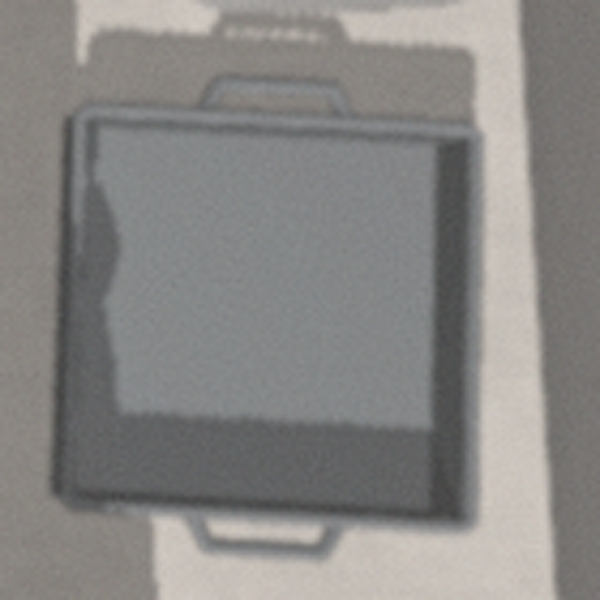

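```bash
cat >> h.py <<'E'
from scipy.spatial.transform import Rotation as R
def down(psi):
    x=np.array([0,0,-1.]);y=np.array([np.cos(psi),np.sin(psi),0]);return R.from_matrix(np.stack([x,y,np.cross(x,y)],1))
def row(st,pos,psi):
    """shift in cm and rotvec in tool axes from state pose"""
    q=R.from_quat(st["tcp_rot"]);d=q.inv().apply(np.asarray(pos,float)-st["ee_pos"])/10
    return np.round(d,2).tolist(),np.round((q.inv()*down(psi)).as_rotvec(),3).tolist()
E
python3 - <<'E'
from plant import r
from h import *
ct=r.calibration("top");st=r.read_state()
print(R.from_quat(st["tcp_rot"]).as_matrix().round(3).tolist())
s=600/190
f=lambda a:(190+(a[0]+.5)/s-.5,160+(a[1]+.5)/s-.5)
C={"L":((450.5,235.5),[(104,385),(212,494),(62,538)]),"M":((484,28.5),[(418,325),(530,437),(385,478)]),"F":((673.7,86.7),[(366,40),(265,150),(412,186)])}
for n,(c,E) in C.items():
    a=[];
    for q in E:
        w=plane(ct,*f(q),66)[:2]-c;a.append(np.degrees(np.arctan2(w[1],w[0])));print(n,np.hypot(*w).round(1),a[-1].round(1))
    print(n,"x mod 120:",(np.degrees(np.angle(np.mean(np.exp(3j*np.radians(a)))))/3).round(1))
s2=600/140
g=lambda a:(390+(a[0]+.5)/s2-.5,200+(a[1]+.5)/s2-.5)
for q in [(72,108),(484,130),(474,527),(58,498)]: print("rim",plane(ct,*g(q),50)[:2].round(1))
for q in [(440,140),(432,520),(60,498)]: print("floor",plane(ct,*g(q),4)[:2].round(1))
for q in [(275,78),(268,555)]: print("loops",plane(ct,*g(q),45)[:2].round(1))
for n,q,z in(("tamper",(565,25),92),("cup0",(60,200),50)): print(n,plane(ct,*f(q),z)[:2].round(0))
print("cup1",plane(ct,229,158,50)[:2].round(0),"jar",plane(ct,335,105,150)[:2].round(0))
E
```

```text
[[-0.0, 0.39, 0.921], [-0.001, 0.921, -0.39], [-1.0, -0.001, 0.0]]
L 57.6 8.0
L 61.7 -101.8
L 51.7 137.8
L x mod 120: 14.7
M 59.3 14.1
M 56.3 -104.7
M 53.3 135.6
M x mod 120: 15.0
F 54.8 -14.9
F 55.3 108.5
F 60.1 -135.9
F x mod 120: -14.1
rim [ 615.5 -131.5]
rim [ 600.5 -325.6]
rim [ 415.  -309.7]
rim [ 431.8 -117.6]
floor [ 600.3 -322.3]
floor [ 413.5 -307.5]
floor [ 427.3 -126.5]
loops [ 628.3 -230. ]
loops [ 403.2 -215.4]
tamper [727. -54.]
cup0 [629. 276.]
cup1 [765. 234.] jar [834.  12.]
```

```bash
python3 - <<'E'
from plant import r
from h import *
st=r.read_state()
print(row(st,(473.5,195.7,150),np.radians(30)))
E
```

```text
([8.1, -25.95, 35.96], [0.646, 0.001, 0.001])
```

Call:
play_rows([
  {"x":0.4,"y":-1.6,"z":2.2,"rx":0.05,"hand":0},
  {"x":1.1,"y":-4.2,"z":5.8,"rx":0.11,"hand":0},
  {"x":1.8,"y":-7.0,"z":9.7,"rx":0.18,"hand":0},
  {"x":2.7,"y":-10,"z":13.7,"rx":0.25,"hand":0},
  {"x":3.6,"y":-13,"z":17.8,"rx":0.32,"hand":0},
  {"x":4.5,"y":-16,"z":22,"rx":0.39,"hand":0},
  {"x":5.4,"y":-19,"z":26.2,"rx":0.46,"hand":0},
  {"x":6.3,"y":-22,"z":30.3,"rx":0.53,"hand":0},
  {"x":7.3,"y":-24.5,"z":33.9,"rx":0.6,"hand":0},
  {"x":8.1,"y":-25.95,"z":35.96,"rx":0.646,"hand":0},
])

```text
invalid input
```

Call:
play_rows([
  {"x":0},
  {"x":0},
])

```text
invalid input
```

```bash
python3 - <<'E'
from plant import r
from h import *
st=r.read_state()
print(st["time_s"],st["ee_pos"].round(1),st["wrist_force"].round(2),st["opening"].round(1),st["qpos"].round(2))
print(row(st,(473.5,195.7,42),np.radians(30)))
c=r.calibration("wrist");print(c["mtx"].round(1).tolist(),c["pose"].round(2).tolist())
p,d=r.camera("wrist");cv2.imwrite("pics/w1.png",p[:,:,::-1]);np.save("pics/w1p.npy",p);np.save("pics/w1pose.npy",c["pose"])
E
```

```text
Traceback (most recent call last):
AttributeError: 'float' object has no attribute 'round'
```

Call:
play_rows([
  {"x":0.4,"y":-1.6,"z":2.2,"rx":0.05,"ry":0,"rz":0,"hand":0},
  {"x":1.1,"y":-4.2,"z":5.8,"rx":0.11,"ry":0,"rz":0,"hand":0},
  {"x":1.8,"y":-7.0,"z":9.7,"rx":0.18,"ry":0,"rz":0,"hand":0},
  {"x":2.7,"y":-10,"z":13.7,"rx":0.25,"ry":0,"rz":0,"hand":0},
  {"x":3.6,"y":-13,"z":17.8,"rx":0.32,"ry":0,"rz":0,"hand":0},
  {"x":4.5,"y":-16,"z":22,"rx":0.39,"ry":0,"rz":0,"hand":0},
  {"x":5.4,"y":-19,"z":26.2,"rx":0.46,"ry":0,"rz":0,"hand":0},
  {"x":6.3,"y":-22,"z":30.3,"rx":0.53,"ry":0,"rz":0,"hand":0},
  {"x":7.3,"y":-24.5,"z":33.9,"rx":0.6,"ry":0,"rz":0,"hand":0},
  {"x":8.1,"y":-25.95,"z":35.96,"rx":0.646,"ry":0,"rz":0,"hand":0},
])

```text
time_s: 1.1
ee_pos: [475.2, 192.0, 149.9]
tcp_rot: [0.355, 0.611, -0.356, 0.612]
wrist_force: [-0.2, 0.7, 1.0]
opening: 0.1
```

```bash
python3 - <<'E'
from plant import r
from h import *
st=r.read_state()
c=r.calibration("wrist")
p,d=r.camera("wrist");cv2.imwrite("pics/w1.png",p[:,:,::-1]);np.save("pics/w1p.npy",p);np.save("pics/w1pose.npy",c["pose"])
print(c["mtx"].round(1).tolist(),c["pose"].round(2).tolist())
st=r.read_state()
print(st["time_s"],st["ee_pos"].round(1),st["wrist_force"].round(2),st["qpos"].round(2))
print(row(st,(473.5,195.7,42),np.radians(30)))
E
```

```text
[[371.6, 0.0, 312.2], [0.0, 371.6, 243.3], [0.0, 0.0, 1.0]] [[0.87, -0.47, -0.15, 435.9], [0.49, 0.83, 0.27, 262.47], [-0.0, -0.31, 0.95, 292.25], [0.0, 0.0, 0.0, 1.0]]
1.15 [476.6 188.3 148.8] [ 2.15 -3.71 -0.49] [-0.71  0.35  0.29  1.96 -0.12  0.85  0.16]
([10.68, 0.11, -0.84], [-0.012, 0.003, 0.002])
```

View pics/w1.png

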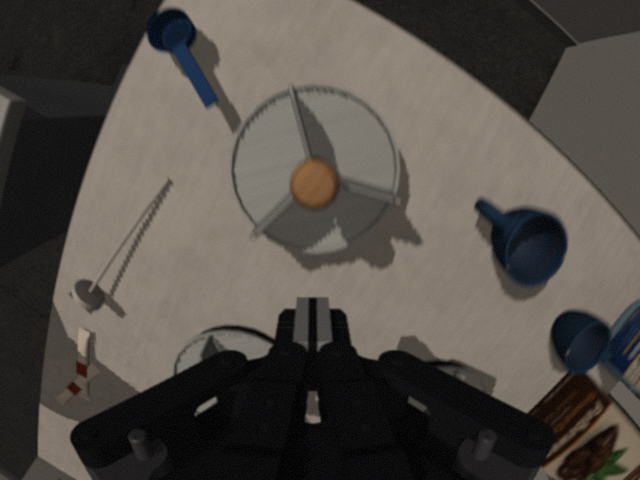

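```bash
cat >> h.py <<'E'
def wplane(K,P,u,v,z):
    dx,dy=(u-K[0,2])/K[0,0],(v-K[1,2])/K[1,1];t=np.hypot(dx,dy)
    s=np.sin(t)/t if t>1e-9 else 1.
    d=P[:3,:3]@np.array([dx*s,-dy*s,-np.cos(t)]);o=P[:3,3];return o+d*(z-o[2])/d[2]
E
python3 - <<'E'
from plant import r
from h import *
K=r.calibration("wrist")["mtx"];P=np.load("pics/w1pose.npy")
c=wplane(K,P,314,182,98)[:2];print("knob",c)
for q in [(293,88),(399,203),(253,236)]:
    w=wplane(K,P,*q,66)[:2];w=w-c;print(np.hypot(*w),np.degrees(np.arctan2(w[1],w[0])))
# disc
for q in [(233,165),(400,165),(316,85),(320,254)]: print("disc",wplane(K,P,*q,26)[:2])
E
```

```text
knob [451.42582453 237.05703836]
54.17917726985754 132.85113630119272
56.73516939026719 11.537460001105027
55.50264784095763 -104.93848434586288
disc [399.54727546 210.0765015 ]
disc [504.94859931 270.31443114]
disc [423.76635446 289.07565138]
disc [488.48273037 182.02930803]
```

Call:
play_rows([
  {"x":0,"y":0,"z":0,"rx":0,"ry":0,"rz":0,"hand":0},
])

```text
time_s: 1.25
ee_pos: [474.1, 193.8, 149.6]
tcp_rot: [0.354, 0.612, -0.355, 0.612]
wrist_force: [-0.5, 0.2, -0.0]
opening: 0.2
```

```bash
python3 - <<'E'
from plant import r
from h import *
st=r.read_state()
print(st["time_s"],st["ee_pos"].round(1),st["wrist_force"].round(2),abs(st["qd"]).max())
print(row(st,(473.5,195.7,42),np.radians(30)))
E
```

```text
1.25 [474.1 193.8 149.6] [-0.49  0.18 -0.01] 0.05015621251822259
([10.76, 0.06, -0.2], [-0.004, 0.001, 0.002])
```

Call:
play_rows([
  {"x":1.0,"y":0,"z":0,"rx":0,"ry":0,"rz":0,"hand":0},
  {"x":3.0,"y":0,"z":0,"rx":0,"ry":0,"rz":0,"hand":0},
  {"x":5.5,"y":0,"z":0,"rx":0,"ry":0,"rz":0,"hand":0},
  {"x":7.8,"y":0,"z":-0.1,"rx":0,"ry":0,"rz":0,"hand":0},
  {"x":9.5,"y":0,"z":-0.1,"rx":0,"ry":0,"rz":0,"hand":0},
  {"x":10.4,"y":0,"z":-0.1,"rx":0,"ry":0,"rz":0,"hand":0},
  {"x":10.7,"y":0,"z":-0.1,"rx":0,"ry":0,"rz":0,"hand":0},
  {"x":10.7,"y":0,"z":-0.1,"rx":0,"ry":0,"rz":0,"hand":0},
  {"x":10.7,"y":0,"z":-0.1,"rx":0,"ry":0,"rz":0,"hand":0},
])

```text
time_s: 2.15
ee_pos: [473.6, 197.6, 44.0]
tcp_rot: [0.354, 0.612, -0.353, 0.613]
wrist_force: [-0.3, 0.6, 0.3]
opening: 0.1
```

```bash
cat > s.py <<'E'
from plant import r
from h import *
import sys
st=r.read_state()
c=np.array([float(sys.argv[1]),float(sys.argv[2])]);w=st["ee_pos"][:2]-c
f=st["wrist_force"];M=R.from_quat(st["tcp_rot"]).as_matrix();y=M[:,1]
print("t",round(st["time_s"],2),"pos",st["ee_pos"].round(1),"r",np.hypot(*w).round(1),"th",(np.degrees(np.arctan2(w[1],w[0]))%360).round(1),"psi",np.degrees(np.arctan2(y[1],y[0])).round(1),"F world",f.round(2),"F tool",(M.T@f).round(2),"Mtool",(M.T@st["moment"]).round(3))
E
python3 s.py 451 236.3
```

```text
t 2.15 pos [473.6 197.6  44. ] r 44.8 th 300.3 psi 30.0 F world [-0.34  0.64  0.32] F tool [-0.32  0.03 -0.72] Mtool [ 0.066  0.048 -0.018]
```

Call:
play_rows([
  {"x":0,"y":-0.2,"z":0,"rx":0.044,"ry":0,"rz":0,"hand":0},
  {"x":0,"y":-0.4,"z":-0.02,"rx":0.087,"ry":0,"rz":0,"hand":0},
  {"x":0,"y":-0.6,"z":-0.04,"rx":0.131,"ry":0,"rz":0,"hand":0},
  {"x":0,"y":-0.8,"z":-0.07,"rx":0.175,"ry":0,"rz":0,"hand":0},
  {"x":0,"y":-1.0,"z":-0.11,"rx":0.218,"ry":0,"rz":0,"hand":0},
  {"x":0,"y":-1.19,"z":-0.16,"rx":0.262,"ry":0,"rz":0,"hand":0},
  {"x":0,"y":-1.38,"z":-0.21,"rx":0.305,"ry":0,"rz":0,"hand":0},
  {"x":0,"y":-1.57,"z":-0.28,"rx":0.349,"ry":0,"rz":0,"hand":0},
])

```text
time_s: 2.95
ee_pos: [458.7, 192.1, 44.2]
tcp_rot: [0.456, 0.541, -0.454, 0.542]
wrist_force: [0.4, 0.3, -0.1]
opening: -0.2
```

```bash
python3 s.py 451 236.3
```

```text
t 2.95 pos [458.7 192.1  44.2] r 44.9 th 279.9 psi 9.9 F world [ 0.44  0.32 -0.12] F tool [ 0.12  0.49 -0.24] Mtool [ 0.056 -0.023 -0.013]
```

Call:
play_rows([
  {"x":0,"y":-0.2,"z":0,"rx":0.044,"ry":0,"rz":0,"hand":0},
  {"x":0,"y":-0.4,"z":-0.02,"rx":0.087,"ry":0,"rz":0,"hand":0},
  {"x":0,"y":-0.6,"z":-0.04,"rx":0.131,"ry":0,"rz":0,"hand":0},
  {"x":0,"y":-0.8,"z":-0.07,"rx":0.175,"ry":0,"rz":0,"hand":0},
])

```text
time_s: 3.35
ee_pos: [451.5, 191.2, 44.3]
tcp_rot: [0.502, 0.499, -0.5, 0.5]
wrist_force: [1.9, -0.6, -1.2]
opening: -0.4
```

```bash
python3 s.py 451 236.3
```

```text
t 3.35 pos [451.5 191.2  44.3] r 45.1 th 270.7 psi -0.1 F world [ 1.95 -0.61 -1.19] F tool [1.2  1.94 0.61] Mtool [-0.018 -0.272  0.488]
```

Call:
play_rows([
  {"x":0,"y":-0.2,"z":0,"rx":0.044,"ry":0,"rz":0,"hand":0},
  {"x":0,"y":-0.4,"z":-0.02,"rx":0.087,"ry":0,"rz":0,"hand":0},
  {"x":0,"y":-0.6,"z":-0.04,"rx":0.131,"ry":0,"rz":0,"hand":0},
  {"x":0,"y":-0.8,"z":-0.07,"rx":0.175,"ry":0,"rz":0,"hand":0},
])

```text
time_s: 3.75
ee_pos: [443.6, 191.9, 44.3]
tcp_rot: [0.543, 0.453, -0.541, 0.454]
wrist_force: [3.7, -1.2, -1.3]
opening: 0.1
```

```bash
python3 s.py 451 236.3
```

```text
t 3.75 pos [443.6 191.9  44.3] r 45.0 th 260.5 psi -10.2 F world [ 3.73 -1.24 -1.33] F tool [1.34 3.89 0.57] Mtool [ 0.022 -0.12   0.607]
```

Call:
play_rows([
  {"x":0,"y":-0.08,"z":0,"rx":0.017,"ry":0,"rz":0,"hand":0},
  {"x":0,"y":-0.16,"z":0,"rx":0.035,"ry":0,"rz":0,"hand":0},
  {"x":0,"y":-0.24,"z":-0.01,"rx":0.052,"ry":0,"rz":0,"hand":0},
  {"x":0,"y":-0.32,"z":-0.01,"rx":0.07,"ry":0,"rz":0,"hand":0},
])

```text
time_s: 4.15
ee_pos: [439.4, 192.5, 43.6]
tcp_rot: [0.558, 0.435, -0.557, 0.435]
wrist_force: [1.2, -0.3, -0.1]
opening: -0.1
```

```bash
python3 s.py 451 236.3; python3 - <<'E'
from plant import r
from h import *
p,d=r.camera("wrist");cv2.imwrite("pics/w2.png",p[:,:,::-1])
E
```

```text
t 4.15 pos [439.4 192.5  43.6] r 45.3 th 255.1 psi -14.1 F world [ 1.21 -0.25 -0.13] F tool [ 0.13  1.23 -0.05] Mtool [0.054 0.068 0.435]
```

View pics/w2.png

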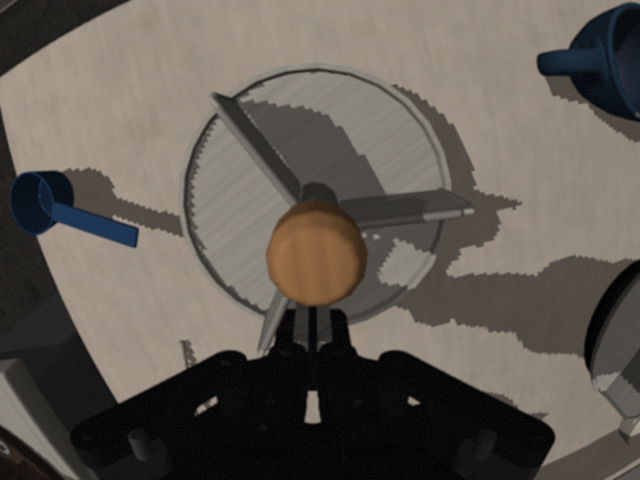

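Call:
play_rows([
  {"x":0,"y":-0.1,"z":0,"rx":0.022,"ry":0,"rz":0,"hand":0},
  {"x":0,"y":-0.2,"z":0,"rx":0.044,"ry":0,"rz":0,"hand":0},
  {"x":0,"y":-0.3,"z":-0.01,"rx":0.065,"ry":0,"rz":0,"hand":0},
  {"x":0,"y":-0.4,"z":-0.02,"rx":0.087,"ry":0,"rz":0,"hand":0},
  {"x":0,"y":-0.5,"z":-0.03,"rx":0.109,"ry":0,"rz":0,"hand":0},
  {"x":0,"y":-0.6,"z":-0.04,"rx":0.131,"ry":0,"rz":0,"hand":0},
  {"x":0,"y":-0.7,"z":-0.05,"rx":0.153,"ry":0,"rz":0,"hand":0},
  {"x":0,"y":-0.8,"z":-0.07,"rx":0.175,"ry":0,"rz":0,"hand":0},
  {"x":0,"y":-0.9,"z":-0.09,"rx":0.196,"ry":0,"rz":0,"hand":0},
  {"x":0,"y":-1.0,"z":-0.11,"rx":0.218,"ry":0,"rz":0,"hand":0},
])

```text
time_s: 5.2
ee_pos: [429.5, 195.8, 43.3]
tcp_rot: [-0.602, -0.371, 0.602, -0.371]
wrist_force: [2.3, 0.0, 0.7]
opening: -0.1
```

```bash
python3 s.py 451 236.3
```

```text
t 5.2 pos [429.5 195.8  43.3] r 45.8 th 242.0 psi -26.6 F world [2.33 0.03 0.66] F tool [-0.66  2.07 -1.07] Mtool [-0.036  0.057  0.404]
```

Call:
play_rows([
  {"x":0,"y":-0.1,"z":0,"rx":0.022,"ry":0,"rz":0,"hand":0},
  {"x":0,"y":-0.2,"z":0,"rx":0.044,"ry":0,"rz":0,"hand":0},
  {"x":0,"y":-0.3,"z":-0.01,"rx":0.065,"ry":0,"rz":0,"hand":0},
  {"x":0,"y":-0.4,"z":-0.02,"rx":0.087,"ry":0,"rz":0,"hand":0},
  {"x":0,"y":-0.5,"z":-0.03,"rx":0.109,"ry":0,"rz":0,"hand":0},
  {"x":0,"y":-0.6,"z":-0.04,"rx":0.131,"ry":0,"rz":0,"hand":0},
  {"x":0,"y":-0.7,"z":-0.05,"rx":0.153,"ry":0,"rz":0,"hand":0},
  {"x":0,"y":-0.8,"z":-0.07,"rx":0.175,"ry":0,"rz":0,"hand":0},
  {"x":0,"y":-0.9,"z":-0.09,"rx":0.196,"ry":0,"rz":0,"hand":0},
  {"x":0,"y":-1.0,"z":-0.11,"rx":0.218,"ry":0,"rz":0,"hand":0},
])

```text
time_s: 6.2
ee_pos: [421.1, 201.3, 43.3]
tcp_rot: [-0.639, -0.304, 0.639, -0.304]
wrist_force: [2.6, -1.0, 0.6]
opening: -0.1
```

```bash
python3 s.py 451 236.3
```

```text
t 6.2 pos [421.1 201.3  43.3] r 46.0 th 229.5 psi -39.1 F world [ 2.56 -1.04  0.63] F tool [-0.63  2.64 -0.81] Mtool [0.011 0.082 0.445]
```

Call:
play_rows([
  {"x":0,"y":-0.1,"z":0,"rx":0.022,"ry":0,"rz":0,"hand":0},
  {"x":0,"y":-0.2,"z":0,"rx":0.044,"ry":0,"rz":0,"hand":0},
  {"x":0,"y":-0.3,"z":-0.01,"rx":0.065,"ry":0,"rz":0,"hand":0},
  {"x":0,"y":-0.4,"z":-0.02,"rx":0.087,"ry":0,"rz":0,"hand":0},
  {"x":0,"y":-0.5,"z":-0.03,"rx":0.109,"ry":0,"rz":0,"hand":0},
  {"x":0,"y":-0.6,"z":-0.04,"rx":0.131,"ry":0,"rz":0,"hand":0},
  {"x":0,"y":-0.7,"z":-0.05,"rx":0.153,"ry":0,"rz":0,"hand":0},
  {"x":0,"y":-0.8,"z":-0.07,"rx":0.175,"ry":0,"rz":0,"hand":0},
  {"x":0,"y":-0.9,"z":-0.09,"rx":0.196,"ry":0,"rz":0,"hand":0},
  {"x":0,"y":-1.0,"z":-0.11,"rx":0.218,"ry":0,"rz":0,"hand":0},
])

```text
time_s: 7.2
ee_pos: [414.0, 208.5, 43.3]
tcp_rot: [-0.668, -0.232, 0.668, -0.232]
wrist_force: [0.8, -1.7, -0.0]
opening: 0.0
```

Call:
play_rows([
  {"x":0,"y":-0.1,"z":0,"rx":0.022,"ry":0,"rz":0,"hand":0},
  {"x":0,"y":-0.2,"z":0,"rx":0.044,"ry":0,"rz":0,"hand":0},
  {"x":0,"y":-0.3,"z":-0.01,"rx":0.065,"ry":0,"rz":0,"hand":0},
  {"x":0,"y":-0.4,"z":-0.02,"rx":0.087,"ry":0,"rz":0,"hand":0},
  {"x":0,"y":-0.5,"z":-0.03,"rx":0.109,"ry":0,"rz":0,"hand":0},
  {"x":0,"y":-0.6,"z":-0.04,"rx":0.131,"ry":0,"rz":0,"hand":0},
  {"x":0,"y":-0.7,"z":-0.05,"rx":0.153,"ry":0,"rz":0,"hand":0},
  {"x":0,"y":-0.8,"z":-0.07,"rx":0.175,"ry":0,"rz":0,"hand":0},
  {"x":0,"y":-0.9,"z":-0.09,"rx":0.196,"ry":0,"rz":0,"hand":0},
  {"x":0,"y":-1.0,"z":-0.11,"rx":0.218,"ry":0,"rz":0,"hand":0},
])

```text
time_s: 8.2
ee_pos: [408.7, 217.0, 43.3]
tcp_rot: [-0.689, -0.158, 0.689, -0.158]
wrist_force: [0.5, -1.9, 0.3]
opening: -0.2
```

```bash
python3 s.py 451 236.3
```

```text
t 8.2 pos [408.7 217.   43.3] r 46.5 th 204.6 psi -64.1 F world [ 0.51 -1.85  0.31] F tool [-0.31  1.89  0.35] Mtool [0.03  0.137 0.499]
```

Call:
play_rows([
  {"x":0,"y":-0.1,"z":0,"rx":0.022,"ry":0,"rz":0,"hand":0},
  {"x":0,"y":-0.2,"z":0,"rx":0.044,"ry":0,"rz":0,"hand":0},
  {"x":0,"y":-0.3,"z":-0.01,"rx":0.065,"ry":0,"rz":0,"hand":0},
  {"x":0,"y":-0.4,"z":-0.02,"rx":0.087,"ry":0,"rz":0,"hand":0},
  {"x":0,"y":-0.5,"z":-0.03,"rx":0.109,"ry":0,"rz":0,"hand":0},
  {"x":0,"y":-0.6,"z":-0.04,"rx":0.131,"ry":0,"rz":0,"hand":0},
  {"x":0,"y":-0.7,"z":-0.05,"rx":0.153,"ry":0,"rz":0,"hand":0},
  {"x":0,"y":-0.8,"z":-0.07,"rx":0.175,"ry":0,"rz":0,"hand":0},
  {"x":0,"y":-0.9,"z":-0.09,"rx":0.196,"ry":0,"rz":0,"hand":0},
  {"x":0,"y":-1.0,"z":-0.11,"rx":0.218,"ry":0,"rz":0,"hand":0},
])

```text
time_s: 9.2
ee_pos: [405.3, 226.5, 43.3]
tcp_rot: [-0.702, -0.083, 0.702, -0.083]
wrist_force: [1.4, -1.6, -0.4]
opening: 0.2
```

```bash
python3 s.py 451 236.3
```

```text
t 9.2 pos [405.3 226.5  43.3] r 46.8 th 192.2 psi -76.6 F world [ 1.41 -1.57 -0.37] F tool [ 0.37  1.85 -1.01] Mtool [0.041 0.152 0.443]
```

Ten more degrees, then back off 3 mm and rise.

Call:
play_rows([
  {"x":0,"y":-0.1,"z":0,"rx":0.022,"ry":0,"rz":0,"hand":0},
  {"x":0,"y":-0.2,"z":0,"rx":0.044,"ry":0,"rz":0,"hand":0},
  {"x":0,"y":-0.3,"z":-0.01,"rx":0.065,"ry":0,"rz":0,"hand":0},
  {"x":0,"y":-0.4,"z":-0.02,"rx":0.087,"ry":0,"rz":0,"hand":0},
  {"x":0,"y":-0.5,"z":-0.03,"rx":0.109,"ry":0,"rz":0,"hand":0},
  {"x":0,"y":-0.6,"z":-0.04,"rx":0.131,"ry":0,"rz":0,"hand":0},
  {"x":0,"y":-0.7,"z":-0.05,"rx":0.153,"ry":0,"rz":0,"hand":0},
  {"x":0,"y":-0.75,"z":-0.06,"rx":0.164,"ry":0,"rz":0,"hand":0},
])

```text
time_s: 10.0
ee_pos: [404.1, 234.0, 43.3]
tcp_rot: [-0.707, -0.025, 0.707, -0.025]
wrist_force: [-0.1, -1.3, -0.7]
opening: -0.2
```

Call:
play_rows([
  {"x":0,"y":0.2,"z":0,"rx":0,"ry":0,"rz":0,"hand":0},
  {"x":0,"y":0.6,"z":0,"rx":0,"ry":0,"rz":0,"hand":0},
  {"x":-0.5,"y":0.8,"z":0,"rx":0,"ry":0,"rz":0,"hand":0},
  {"x":-2,"y":0.8,"z":0,"rx":0,"ry":0,"rz":0,"hand":0},
  {"x":-4.5,"y":0.8,"z":0,"rx":0,"ry":0,"rz":0,"hand":0},
  {"x":-7.5,"y":0.8,"z":0,"rx":0,"ry":0,"rz":0,"hand":0},
  {"x":-9.5,"y":0.8,"z":0,"rx":0,"ry":0,"rz":0,"hand":0},
  {"x":-10.5,"y":0.8,"z":0,"rx":0,"ry":0,"rz":0,"hand":0},
])

```text
time_s: 10.8
ee_pos: [405.4, 225.9, 150.0]
tcp_rot: [0.707, 0.026, -0.706, 0.025]
wrist_force: [0.5, 0.4, -0.8]
opening: -0.2
```

```bash
python3 s.py 451 236.3; python3 - <<'E'
from plant import r
from h import *
st=r.read_state();p,d=r.camera("top");cv2.imwrite("pics/top1.png",cv2.resize(p[160:350,190:380],(600,600),interpolation=cv2.INTER_CUBIC)[:,:,::-1])
# M: finger start theta=255+45=300 , psi 30
c=np.array([484,28.5]);t=np.radians(300)
print(row(st,(*(c+46*np.array([np.cos(t),np.sin(t)])),150),np.radians(30)))
E
```

```text
t 10.8 pos [405.4 225.9 150. ] r 46.8 th 192.8 psi -85.9 F world [ 0.51  0.4  -0.78] F tool [ 0.78 -0.36 -0.53] Mtool [-0.033  0.015 -0.03 ]
([-0.03, 24.39, -8.44], [-2.023, -0.003, -0.0])
```

View pics/top1.png

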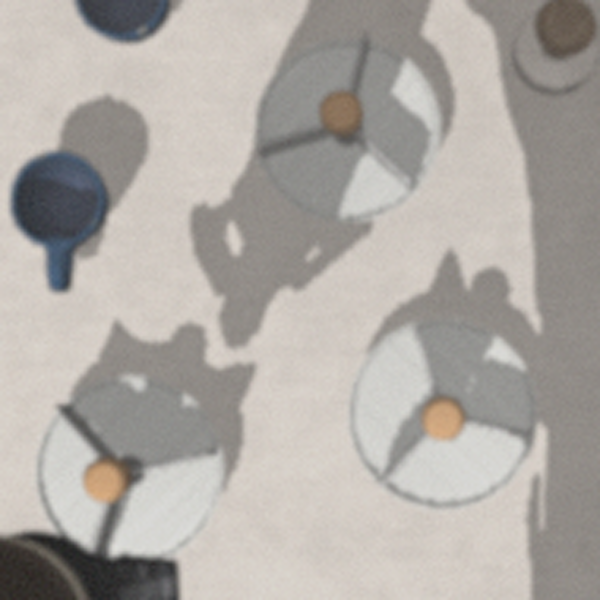

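```bash
python3 - <<'E'
from plant import r
from h import *
st=r.read_state()
print(row(st,(444.2,5.5,150),np.radians(-60)))
E
```

```text
([-0.0, 22.29, -2.27], [-0.452, -0.002, 0.002])
```

Call:
play_rows([
  {"x":0,"y":1.2,"z":-0.1,"rx":-0.04,"ry":0,"rz":0,"hand":0},
  {"x":0,"y":4.2,"z":-0.4,"rx":-0.1,"ry":0,"rz":0,"hand":0},
  {"x":0,"y":8.2,"z":-0.8,"rx":-0.18,"ry":0,"rz":0,"hand":0},
  {"x":0,"y":12.5,"z":-1.3,"rx":-0.26,"ry":0,"rz":0,"hand":0},
  {"x":0,"y":16.5,"z":-1.7,"rx":-0.34,"ry":0,"rz":0,"hand":0},
  {"x":0,"y":20,"z":-2.0,"rx":-0.41,"ry":0,"rz":0,"hand":0},
  {"x":0,"y":21.8,"z":-2.2,"rx":-0.45,"ry":0,"rz":0,"hand":0},
  {"x":0,"y":22.3,"z":-2.3,"rx":-0.452,"ry":0,"rz":0,"hand":0},
  {"x":0,"y":22.3,"z":-2.3,"rx":-0.452,"ry":0,"rz":0,"hand":0},
])

```text
time_s: 11.75
ee_pos: [443.4, 4.8, 147.9]
tcp_rot: [-0.683, -0.182, 0.683, -0.182]
wrist_force: [-0.2, 0.7, 0.6]
opening: 0.2
```

```bash
python3 s.py 484 28.5; python3 - <<'E'
from plant import r
from h import *
c=r.calibration("wrist");p,d=r.camera("wrist");cv2.imwrite("pics/w3.png",p[:,:,::-1]);np.save("pics/w3pose.npy",c["pose"])
st=r.read_state()
print(row(st,(444.2,5.5,44),np.radians(-60)))
E
```

```text
t 11.75 pos [443.4   4.8 147.9] r 47.0 th 210.3 psi -60.1 F world [-0.22  0.74  0.64] F tool [-0.64 -0.75 -0.18] Mtool [-0.031 -0.023 -0.011]
([10.39, 0.07, -0.07], [-0.001, 0.001, 0.001])
```

View pics/w3.png

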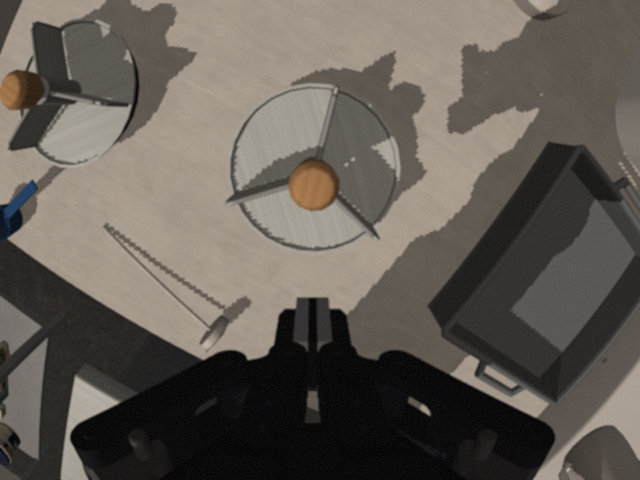

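Call:
play_rows([
  {"x":1.0,"y":0,"z":0,"rx":0,"ry":0,"rz":0,"hand":0},
  {"x":3.0,"y":0,"z":0,"rx":0,"ry":0,"rz":0,"hand":0},
  {"x":5.5,"y":0,"z":0,"rx":0,"ry":0,"rz":0,"hand":0},
  {"x":7.8,"y":0,"z":0,"rx":0,"ry":0,"rz":0,"hand":0},
  {"x":9.5,"y":0,"z":0,"rx":0,"ry":0,"rz":0,"hand":0},
  {"x":10.2,"y":0,"z":-0.1,"rx":0,"ry":0,"rz":0,"hand":0},
  {"x":10.4,"y":0,"z":-0.1,"rx":0,"ry":0,"rz":0,"hand":0},
  {"x":10.4,"y":0,"z":-0.1,"rx":0,"ry":0,"rz":0,"hand":0},
])

```text
time_s: 12.6
ee_pos: [444.6, 5.9, 44.3]
tcp_rot: [-0.683, -0.183, 0.683, -0.183]
wrist_force: [0.5, -0.5, -0.2]
opening: -0.2
```

```bash
python3 s.py 484 28.5
```

```text
t 12.6 pos [444.6   5.9  44.3] r 45.4 th 209.8 psi -60.0 F world [ 0.48 -0.52 -0.15] F tool [ 0.15  0.69 -0.15] Mtool [-0.01   0.049  0.002]
```

Call:
play_rows([
  {"x":0,"y":0.2,"z":0,"rx":-0.044,"ry":0,"rz":0,"hand":0},
  {"x":0,"y":0.4,"z":-0.02,"rx":-0.087,"ry":0,"rz":0,"hand":0},
  {"x":0,"y":0.6,"z":-0.04,"rx":-0.131,"ry":0,"rz":0,"hand":0},
  {"x":0,"y":0.8,"z":-0.07,"rx":-0.175,"ry":0,"rz":0,"hand":0},
  {"x":0,"y":1.0,"z":-0.11,"rx":-0.218,"ry":0,"rz":0,"hand":0},
  {"x":0,"y":1.19,"z":-0.16,"rx":-0.262,"ry":0,"rz":0,"hand":0},
  {"x":0,"y":1.38,"z":-0.21,"rx":-0.305,"ry":0,"rz":0,"hand":0},
  {"x":0,"y":1.57,"z":-0.28,"rx":-0.349,"ry":0,"rz":0,"hand":0},
])

```text
time_s: 13.4
ee_pos: [455.5, -6.4, 45.2]
tcp_rot: [0.641, 0.299, -0.64, 0.3]
wrist_force: [0.1, 0.2, -0.2]
opening: -0.6
```

```bash
python3 s.py 484 28.5
```

```text
t 13.4 pos [455.5  -6.4  45.2] r 45.0 th 230.8 psi -39.9 F world [ 0.12  0.21 -0.23] F tool [ 0.23 -0.04 -0.23] Mtool [0.03  0.027 0.021]
```

Call:
play_rows([
  {"x":0,"y":0.2,"z":0,"rx":-0.044,"ry":0,"rz":0,"hand":0},
  {"x":0,"y":0.4,"z":-0.02,"rx":-0.087,"ry":0,"rz":0,"hand":0},
  {"x":0,"y":0.6,"z":-0.04,"rx":-0.131,"ry":0,"rz":0,"hand":0},
  {"x":0,"y":0.8,"z":-0.07,"rx":-0.175,"ry":0,"rz":0,"hand":0},
])

```text
time_s: 13.8
ee_pos: [462.1, -11.1, 45.2]
tcp_rot: [0.612, 0.354, -0.611, 0.355]
wrist_force: [-0.8, 0.1, -0.8]
opening: 0.3
```

```bash
python3 s.py 484 28.5
```

```text
t 13.8 pos [462.1 -11.1  45.2] r 45.2 th 241.1 psi -29.9 F world [-0.81  0.12 -0.8 ] F tool [ 0.8  -0.77  0.3 ] Mtool [ 0.017 -0.028 -0.032]
```

Call:
play_rows([
  {"x":0,"y":0.2,"z":0,"rx":-0.044,"ry":0,"rz":0,"hand":0},
  {"x":0,"y":0.4,"z":-0.02,"rx":-0.087,"ry":0,"rz":0,"hand":0},
  {"x":0,"y":0.6,"z":-0.04,"rx":-0.131,"ry":0,"rz":0,"hand":0},
  {"x":0,"y":0.8,"z":-0.07,"rx":-0.175,"ry":0,"rz":0,"hand":0},
])

```text
time_s: 14.2
ee_pos: [469.4, -14.5, 45.2]
tcp_rot: [0.579, 0.406, -0.578, 0.407]
wrist_force: [-0.2, 0.1, 0.2]
opening: -0.1
```

```bash
python3 s.py 484 28.5
```

```text
t 14.2 pos [469.4 -14.5  45.2] r 45.4 th 251.2 psi -19.8 F world [-0.18  0.15  0.15] F tool [-0.15 -0.21 -0.08] Mtool [ 0.068 -0.014 -0.048]
```

Call:
play_rows([
  {"x":0,"y":0.2,"z":0,"rx":-0.044,"ry":0,"rz":0,"hand":0},
  {"x":0,"y":0.4,"z":-0.02,"rx":-0.087,"ry":0,"rz":0,"hand":0},
  {"x":0,"y":0.6,"z":-0.04,"rx":-0.131,"ry":0,"rz":0,"hand":0},
  {"x":0,"y":0.8,"z":-0.07,"rx":-0.175,"ry":0,"rz":0,"hand":0},
  {"x":0,"y":1.0,"z":-0.11,"rx":-0.218,"ry":0,"rz":0,"hand":0},
  {"x":0,"y":1.19,"z":-0.16,"rx":-0.262,"ry":0,"rz":0,"hand":0},
  {"x":0,"y":1.38,"z":-0.21,"rx":-0.305,"ry":0,"rz":0,"hand":0},
  {"x":0,"y":1.57,"z":-0.28,"rx":-0.349,"ry":0,"rz":0,"hand":0},
  {"x":0,"y":1.76,"z":-0.35,"rx":-0.393,"ry":0,"rz":0,"hand":0},
  {"x":0,"y":1.94,"z":-0.43,"rx":-0.436,"ry":0,"rz":0,"hand":0},
])

```text
time_s: 15.2
ee_pos: [489.1, -17.1, 45.2]
tcp_rot: [0.477, 0.521, -0.477, 0.522]
wrist_force: [-0.1, -0.4, -0.2]
opening: -0.2
```

```bash
python3 s.py 484 28.5
```

```text
t 15.2 pos [489.1 -17.1  45.2] r 45.9 th 276.4 psi 5.2 F world [-0.07 -0.36 -0.16] F tool [ 0.16 -0.1   0.36] Mtool [-0.015  0.008 -0.018]
```

Call:
play_rows([
  {"x":0,"y":0.2,"z":0,"rx":-0.044,"ry":0,"rz":0,"hand":0},
  {"x":0,"y":0.4,"z":-0.02,"rx":-0.087,"ry":0,"rz":0,"hand":0},
  {"x":0,"y":0.6,"z":-0.04,"rx":-0.131,"ry":0,"rz":0,"hand":0},
  {"x":0,"y":0.8,"z":-0.07,"rx":-0.175,"ry":0,"rz":0,"hand":0},
  {"x":0,"y":1.0,"z":-0.11,"rx":-0.218,"ry":0,"rz":0,"hand":0},
  {"x":0,"y":1.19,"z":-0.16,"rx":-0.262,"ry":0,"rz":0,"hand":0},
  {"x":0,"y":1.38,"z":-0.21,"rx":-0.305,"ry":0,"rz":0,"hand":0},
  {"x":0,"y":1.57,"z":-0.28,"rx":-0.349,"ry":0,"rz":0,"hand":0},
  {"x":0,"y":1.76,"z":-0.35,"rx":-0.393,"ry":0,"rz":0,"hand":0},
  {"x":0,"y":1.94,"z":-0.43,"rx":-0.436,"ry":0,"rz":0,"hand":0},
])

```text
time_s: 16.2
ee_pos: [508.0, -11.1, 45.3]
tcp_rot: [0.353, 0.612, -0.353, 0.613]
wrist_force: [-0.1, -0.7, 0.3]
opening: -0.3
```

```bash
python3 s.py 484 28.5; python3 - <<'E'
from plant import r
from h import *
p,d=r.camera("wrist");cv2.imwrite("pics/w4.png",p[:,:,::-1])
E
```

```text
t 16.2 pos [508.  -11.1  45.3] r 46.3 th 301.2 psi 30.1 F world [-0.12 -0.71  0.26] F tool [-0.26 -0.46  0.56] Mtool [-0.007  0.028 -0.021]
```

View pics/w4.png

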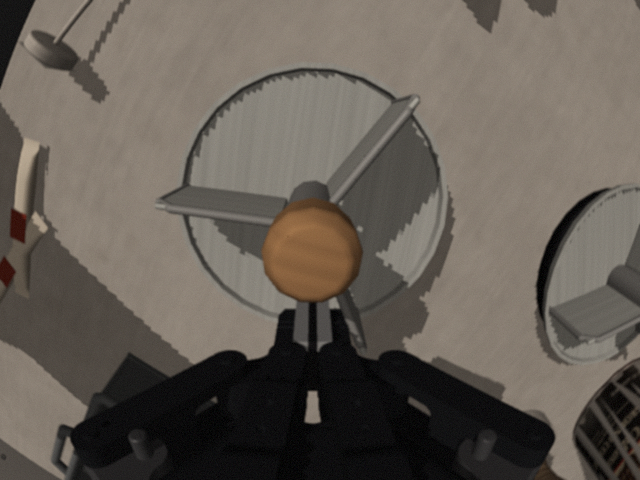

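Call:
play_rows([
  {"x":0,"y":0.2,"z":0,"rx":-0.044,"ry":0,"rz":0,"hand":0},
  {"x":0,"y":0.4,"z":-0.02,"rx":-0.087,"ry":0,"rz":0,"hand":0},
  {"x":0,"y":0.6,"z":-0.04,"rx":-0.131,"ry":0,"rz":0,"hand":0},
  {"x":0,"y":0.8,"z":-0.07,"rx":-0.175,"ry":0,"rz":0,"hand":0},
  {"x":0,"y":1.0,"z":-0.11,"rx":-0.218,"ry":0,"rz":0,"hand":0},
  {"x":0,"y":1.19,"z":-0.16,"rx":-0.262,"ry":0,"rz":0,"hand":0},
  {"x":0,"y":1.34,"z":-0.2,"rx":-0.297,"ry":0,"rz":0,"hand":0},
  {"x":0,"y":1.46,"z":-0.24,"rx":-0.323,"ry":0,"rz":0,"hand":0},
  {"x":0,"y":1.56,"z":-0.27,"rx":-0.345,"ry":0,"rz":0,"hand":0},
  {"x":0,"y":1.62,"z":-0.29,"rx":-0.36,"ry":0,"rz":0,"hand":0},
])

```text
time_s: 17.25
ee_pos: [520.0, -0.5, 44.4]
tcp_rot: [0.238, 0.666, -0.238, 0.666]
wrist_force: [0.2, -0.2, 0.8]
opening: 0.2
```

Call:
play_rows([
  {"x":0,"y":-0.2,"z":0,"rx":0,"ry":0,"rz":0,"hand":0},
  {"x":0,"y":-0.6,"z":0,"rx":0,"ry":0,"rz":0,"hand":0},
  {"x":-0.5,"y":-0.8,"z":0,"rx":0,"ry":0,"rz":0,"hand":0},
  {"x":-2,"y":-0.8,"z":0,"rx":0,"ry":0,"rz":0,"hand":0},
  {"x":-4.5,"y":-0.8,"z":0,"rx":0,"ry":0,"rz":0,"hand":0},
  {"x":-7.5,"y":-0.8,"z":0,"rx":0,"ry":0,"rz":0,"hand":0},
  {"x":-9.5,"y":-0.8,"z":0,"rx":0,"ry":0,"rz":0,"hand":0},
  {"x":-10.3,"y":-0.8,"z":0,"rx":0,"ry":0,"rz":0,"hand":0},
])

```text
time_s: 18.05
ee_pos: [515.7, -7.0, 149.5]
tcp_rot: [0.239, 0.665, -0.238, 0.667]
wrist_force: [0.3, -0.7, 0.4]
opening: -0.3
```

```bash
python3 s.py 484 28.5; python3 - <<'E'
from plant import r
from h import *
st=r.read_state();c=r.calibration("wrist");p,d=r.camera("wrist");cv2.imwrite("pics/w5.png",p[:,:,::-1]);np.save("pics/w5pose.npy",c["pose"])
t=np.radians(-89)
for psi in (1,-179): print(row(st,(673.7+46*np.cos(t),86.7+46*np.sin(t),150),np.radians(psi)))
E
```

```text
t 18.05 pos [515.7  -7.  149.5] r 47.6 th 311.7 psi 50.6 F world [ 0.31 -0.73  0.38] F tool [-0.38 -0.37  0.7 ] Mtool [0.021 0.    0.035]
([0.0, 13.77, 9.24], [0.866, 0.001, -0.003])
([0.0, 13.77, 9.24], [-2.276, 0.004, 0.001])
```

View pics/w5.png

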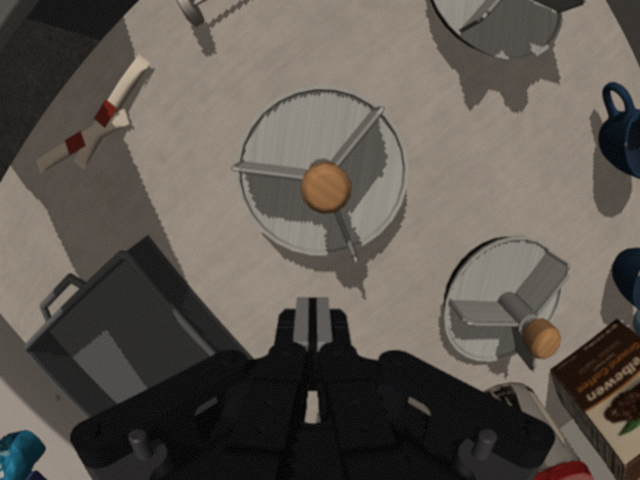

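```bash
python3 - <<'E'
from plant import r
from h import *
K=r.calibration("wrist")["mtx"];P=np.load("pics/w5pose.npy")
for n,k,E in(("M",(325,187),[(382,111),(234,167),(353,259)]),("F",(542,337),[(568,266),(452,302),(530,368)])):
    c=wplane(K,P,*k,98)[:2];print(n,c.round(1))
    for q in E:
        w=wplane(K,P,*q,66)[:2]-c;print(np.hypot(*w).round(1),np.degrees(np.arctan2(w[1],w[0])).round(1))
E
```

```text
M [483.6  29.4]
55.0 100.6
55.3 -137.4
56.2 -18.6
F [663.6  87.1]
54.9 100.1
67.1 -143.4
59.9 -14.6
```

Call:
play_rows([
  {"x":0,"y":0.7,"z":0.5,"rx":0.06,"ry":0,"rz":0,"hand":0},
  {"x":0,"y":2.6,"z":1.7,"rx":0.17,"ry":0,"rz":0,"hand":0},
  {"x":0,"y":4.9,"z":3.3,"rx":0.3,"ry":0,"rz":0,"hand":0},
  {"x":0,"y":7.3,"z":4.9,"rx":0.44,"ry":0,"rz":0,"hand":0},
  {"x":0,"y":9.7,"z":6.5,"rx":0.58,"ry":0,"rz":0,"hand":0},
  {"x":0,"y":11.8,"z":7.9,"rx":0.71,"ry":0,"rz":0,"hand":0},
  {"x":0,"y":13.2,"z":8.9,"rx":0.82,"ry":0,"rz":0,"hand":0},
  {"x":0,"y":13.8,"z":9.2,"rx":0.866,"ry":0,"rz":0,"hand":0},
  {"x":0,"y":13.8,"z":9.2,"rx":0.866,"ry":0,"rz":0,"hand":0},
  {"x":0,"y":13.8,"z":9.2,"rx":0.866,"ry":0,"rz":0,"hand":0},
])

```text
time_s: 19.1
ee_pos: [672.6, 41.2, 146.1]
tcp_rot: [0.495, 0.505, -0.496, 0.504]
wrist_force: [0.7, 0.0, 0.1]
opening: 0.1
```

```bash
python3 s.py 673.7 86.7; python3 - <<'E'
from plant import r
from h import *
c=r.calibration("wrist");p,d=r.camera("wrist");cv2.imwrite("pics/w6.png",p[:,:,::-1]);np.save("pics/w6pose.npy",c["pose"])
st=r.read_state()
print(row(st,(674.5,40.7,44),np.radians(1)),st["qpos"].round(2))
E
```

```text
t 19.1 pos [672.6  41.2 146.1] r 45.5 th 268.6 psi 1.1 F world [0.67 0.03 0.07] F tool [-0.07  0.67 -0.02] Mtool [ 0.02  -0.06   0.019]
([10.25, 0.21, 0.04], [0.001, 0.0, 0.001]) [-0.39  0.61  0.39  1.56 -0.26  1.03  0.09]
```

View pics/w6.png

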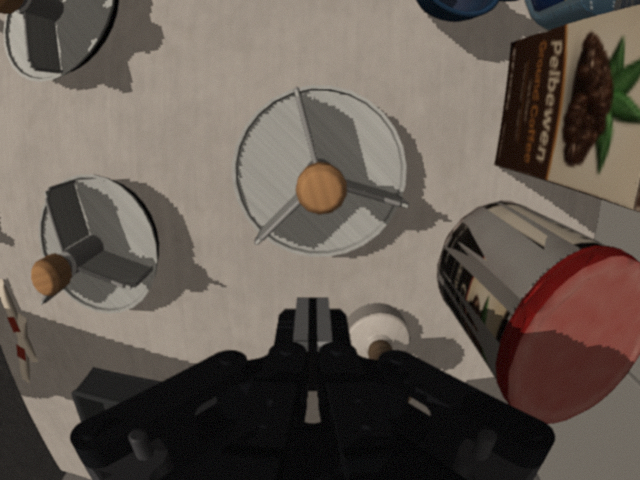

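Call:
play_rows([
  {"x":1.0,"y":0.1,"z":0,"rx":0,"ry":0,"rz":0,"hand":0},
  {"x":3.0,"y":0.1,"z":0,"rx":0,"ry":0,"rz":0,"hand":0},
  {"x":5.5,"y":0.1,"z":0,"rx":0,"ry":0,"rz":0,"hand":0},
  {"x":7.8,"y":0.1,"z":0,"rx":0,"ry":0,"rz":0,"hand":0},
  {"x":9.5,"y":0.1,"z":0,"rx":0,"ry":0,"rz":0,"hand":0},
  {"x":10.1,"y":0.1,"z":0,"rx":0,"ry":0,"rz":0,"hand":0},
  {"x":10.2,"y":0.1,"z":0,"rx":0,"ry":0,"rz":0,"hand":0},
  {"x":10.2,"y":0.1,"z":0,"rx":0,"ry":0,"rz":0,"hand":0},
])

```text
time_s: 19.95
ee_pos: [674.8, 41.4, 45.9]
tcp_rot: [0.496, 0.504, -0.495, 0.505]
wrist_force: [0.4, 0.3, 0.7]
opening: -0.2
```

```bash
python3 s.py 674.5 87
```

```text
t 19.95 pos [674.8  41.4  45.9] r 45.6 th 270.3 psi 1.0 F world [0.4  0.26 0.71] F tool [-0.71  0.4  -0.26] Mtool [-0.019 -0.046 -0.024]
```

Call:
play_rows([
  {"x":0,"y":-0.2,"z":0,"rx":0.044,"ry":0,"rz":0,"hand":0},
  {"x":0,"y":-0.4,"z":-0.02,"rx":0.087,"ry":0,"rz":0,"hand":0},
  {"x":0,"y":-0.6,"z":-0.04,"rx":0.131,"ry":0,"rz":0,"hand":0},
  {"x":0,"y":-0.8,"z":-0.07,"rx":0.175,"ry":0,"rz":0,"hand":0},
  {"x":0,"y":-1.0,"z":-0.11,"rx":0.218,"ry":0,"rz":0,"hand":0},
  {"x":0,"y":-1.19,"z":-0.16,"rx":0.262,"ry":0,"rz":0,"hand":0},
  {"x":0,"y":-1.38,"z":-0.21,"rx":0.305,"ry":0,"rz":0,"hand":0},
  {"x":0,"y":-1.57,"z":-0.28,"rx":0.349,"ry":0,"rz":0,"hand":0},
])

```text
time_s: 20.75
ee_pos: [659.5, 44.2, 46.7]
tcp_rot: [0.577, 0.41, -0.575, 0.411]
wrist_force: [-0.1, 0.7, -0.0]
opening: 0.1
```

```bash
python3 s.py 674.5 87
```

```text
t 20.75 pos [659.5  44.2  46.7] r 45.3 th 250.7 psi -19.1 F world [-0.09  0.7  -0.02] F tool [ 0.02 -0.31 -0.64] Mtool [-0.018 -0.032 -0.056]
```

Call:
play_rows([
  {"x":0,"y":-0.2,"z":0,"rx":0.044,"ry":0,"rz":0,"hand":0},
  {"x":0,"y":-0.4,"z":-0.02,"rx":0.087,"ry":0,"rz":0,"hand":0},
  {"x":0,"y":-0.6,"z":-0.04,"rx":0.131,"ry":0,"rz":0,"hand":0},
  {"x":0,"y":-0.8,"z":-0.07,"rx":0.175,"ry":0,"rz":0,"hand":0},
])

```text
time_s: 21.15
ee_pos: [652.2, 47.5, 46.7]
tcp_rot: [0.61, 0.358, -0.609, 0.359]
wrist_force: [-0.7, -0.2, -0.4]
opening: -0.1
```

```bash
python3 s.py 674.5 87
```

```text
t 21.15 pos [652.2  47.5  46.7] r 45.4 th 240.5 psi -29.1 F world [-0.74 -0.24 -0.38] F tool [ 0.38 -0.53  0.57] Mtool [-0.027  0.059 -0.015]
```

Call:
play_rows([
  {"x":0,"y":-0.2,"z":0,"rx":0.044,"ry":0,"rz":0,"hand":0},
  {"x":0,"y":-0.4,"z":-0.02,"rx":0.087,"ry":0,"rz":0,"hand":0},
  {"x":0,"y":-0.6,"z":-0.04,"rx":0.131,"ry":0,"rz":0,"hand":0},
  {"x":0,"y":-0.8,"z":-0.07,"rx":0.175,"ry":0,"rz":0,"hand":0},
])

```text
time_s: 21.55
ee_pos: [645.5, 52.1, 46.7]
tcp_rot: [0.639, 0.304, -0.638, 0.304]
wrist_force: [0.0, 0.2, 0.2]
opening: 0.4
```

```bash
python3 s.py 674.5 87
```

```text
t 21.55 pos [645.5  52.1  46.7] r 45.4 th 230.3 psi -39.1 F world [0.03 0.22 0.23] F tool [-0.23 -0.11 -0.19] Mtool [-0.053  0.077 -0.052]
```

Call:
play_rows([
  {"x":0,"y":-0.2,"z":0,"rx":0.044,"ry":0,"rz":0,"hand":0},
  {"x":0,"y":-0.4,"z":-0.02,"rx":0.087,"ry":0,"rz":0,"hand":0},
  {"x":0,"y":-0.6,"z":-0.04,"rx":0.131,"ry":0,"rz":0,"hand":0},
  {"x":0,"y":-0.8,"z":-0.07,"rx":0.175,"ry":0,"rz":0,"hand":0},
  {"x":0,"y":-1.0,"z":-0.11,"rx":0.218,"ry":0,"rz":0,"hand":0},
  {"x":0,"y":-1.19,"z":-0.16,"rx":0.262,"ry":0,"rz":0,"hand":0},
  {"x":0,"y":-1.38,"z":-0.21,"rx":0.305,"ry":0,"rz":0,"hand":0},
  {"x":0,"y":-1.57,"z":-0.28,"rx":0.349,"ry":0,"rz":0,"hand":0},
  {"x":0,"y":-1.76,"z":-0.35,"rx":0.393,"ry":0,"rz":0,"hand":0},
  {"x":0,"y":-1.94,"z":-0.43,"rx":0.436,"ry":0,"rz":0,"hand":0},
])

```text
time_s: 22.55
ee_pos: [633.2, 67.8, 46.6]
tcp_rot: [0.69, 0.159, -0.688, 0.158]
wrist_force: [-0.1, -0.6, 0.5]
opening: -0.1
```

```bash
python3 s.py 674.5 87
```

```text
t 22.55 pos [633.2  67.8  46.6] r 45.6 th 205.0 psi -64.1 F world [-0.13 -0.55  0.52] F tool [-0.52  0.44  0.36] Mtool [ 0.018 -0.026  0.008]
```

Call:
play_rows([
  {"x":0,"y":-0.2,"z":0,"rx":0.044,"ry":0,"rz":0,"hand":0},
  {"x":0,"y":-0.4,"z":-0.02,"rx":0.087,"ry":0,"rz":0,"hand":0},
  {"x":0,"y":-0.6,"z":-0.04,"rx":0.131,"ry":0,"rz":0,"hand":0},
  {"x":0,"y":-0.8,"z":-0.07,"rx":0.175,"ry":0,"rz":0,"hand":0},
  {"x":0,"y":-1.0,"z":-0.11,"rx":0.218,"ry":0,"rz":0,"hand":0},
  {"x":0,"y":-1.19,"z":-0.16,"rx":0.262,"ry":0,"rz":0,"hand":0},
  {"x":0,"y":-1.38,"z":-0.21,"rx":0.305,"ry":0,"rz":0,"hand":0},
  {"x":0,"y":-1.57,"z":-0.28,"rx":0.349,"ry":0,"rz":0,"hand":0},
  {"x":0,"y":-1.76,"z":-0.35,"rx":0.393,"ry":0,"rz":0,"hand":0},
  {"x":0,"y":-1.94,"z":-0.43,"rx":0.436,"ry":0,"rz":0,"hand":0},
])

```text
time_s: 23.55
ee_pos: [628.5, 87.3, 46.6]
tcp_rot: [0.708, 0.006, -0.706, 0.005]
wrist_force: [0.2, 0.5, -0.7]
opening: 0.0
```

```bash
python3 s.py 674.5 87; python3 -c "
from plant import r;print(r.read_state()['qpos'].round(2))"
```

```text
t 23.55 pos [628.5  87.3  46.6] r 46.0 th 179.6 psi -89.1 F world [ 0.2   0.55 -0.71] F tool [ 0.71 -0.54 -0.21] Mtool [-0.047 -0.01   0.001]
[-0.71  0.77  0.77  1.77 -0.68  0.89 -1.18]
```

Call:
play_rows([
  {"x":0,"y":-0.2,"z":0,"rx":0.044,"ry":0,"rz":0,"hand":0},
  {"x":0,"y":-0.4,"z":-0.02,"rx":0.087,"ry":0,"rz":0,"hand":0},
  {"x":0,"y":-0.6,"z":-0.04,"rx":0.131,"ry":0,"rz":0,"hand":0},
  {"x":0,"y":-0.8,"z":-0.07,"rx":0.175,"ry":0,"rz":0,"hand":0},
  {"x":0,"y":-1.0,"z":-0.11,"rx":0.218,"ry":0,"rz":0,"hand":0},
  {"x":0,"y":-1.19,"z":-0.16,"rx":0.262,"ry":0,"rz":0,"hand":0},
  {"x":0,"y":-1.38,"z":-0.21,"rx":0.305,"ry":0,"rz":0,"hand":0},
  {"x":0,"y":-1.55,"z":-0.27,"rx":0.345,"ry":0,"rz":0,"hand":0},
  {"x":0,"y":-1.7,"z":-0.33,"rx":0.38,"ry":0,"rz":0,"hand":0},
  {"x":0,"y":-1.8,"z":-0.37,"rx":0.405,"ry":0,"rz":0,"hand":0},
])

```text
time_s: 24.55
ee_pos: [631.8, 105.4, 46.3]
tcp_rot: [0.694, -0.136, -0.693, -0.137]
wrist_force: [-0.0, 0.6, -0.5]
opening: -0.4
```

```bash
python3 s.py 674.5 87
```

```text
t 24.55 pos [631.8 105.4  46.3] r 46.5 th 156.7 psi -112.2 F world [-0.03  0.61 -0.54] F tool [ 0.55 -0.56  0.26] Mtool [-0.016  0.013 -0.017]
```

Call:
play_rows([
  {"x":0,"y":-0.08,"z":0,"rx":0.015,"ry":0,"rz":0,"hand":0},
  {"x":0,"y":-0.12,"z":0,"rx":0.025,"ry":0,"rz":0,"hand":0},
  {"x":0,"y":0.2,"z":0,"rx":0,"ry":0,"rz":0,"hand":0},
  {"x":0,"y":0.6,"z":0,"rx":0,"ry":0,"rz":0,"hand":0},
  {"x":-0.5,"y":0.8,"z":0,"rx":0,"ry":0,"rz":0,"hand":0},
  {"x":-2,"y":0.8,"z":0,"rx":0,"ry":0,"rz":0,"hand":0},
  {"x":-4.5,"y":0.8,"z":0,"rx":0,"ry":0,"rz":0,"hand":0},
  {"x":-7.5,"y":0.8,"z":0,"rx":0,"ry":0,"rz":0,"hand":0},
  {"x":-10,"y":0.8,"z":0,"rx":0,"ry":0,"rz":0,"hand":0},
  {"x":-11.5,"y":0.8,"z":0,"rx":0,"ry":0,"rz":0,"hand":0},
])

```text
time_s: 25.55
ee_pos: [629.1, 97.0, 163.5]
tcp_rot: [0.695, -0.136, -0.693, -0.137]
wrist_force: [0.4, 0.1, -0.1]
opening: 0.3
```

```bash
python3 s.py 674.5 87; python3 - <<'E'
from plant import r
from h import *
st=r.read_state();c=r.calibration("wrist");p,d=r.camera("wrist");cv2.imwrite("pics/w7.png",p[:,:,::-1]);np.save("pics/w7pose.npy",c["pose"])
print(st["qpos"].round(2))
for psi in (-100,-85,-60,-30): print(psi,row(st,(451,236.3,165),np.radians(psi)))
E
```

```text
t 25.55 pos [629.1  97.  163.5] r 46.5 th 167.6 psi -112.2 F world [ 0.41  0.08 -0.14] F tool [ 0.14 -0.22 -0.35] Mtool [ 0.057  0.009 -0.006]
[-0.84  0.69  1.    1.68 -0.63  1.13 -1.62]
-100 ([-0.19, -6.17, 21.75], [-0.213, -0.003, 0.001])
-85 ([-0.19, -6.17, 21.75], [-0.475, -0.003, 0.001])
-60 ([-0.19, -6.17, 21.75], [-0.911, -0.003, 0.0])
-30 ([-0.19, -6.17, 21.75], [-1.435, -0.003, -0.001])
```

View pics/w7.png

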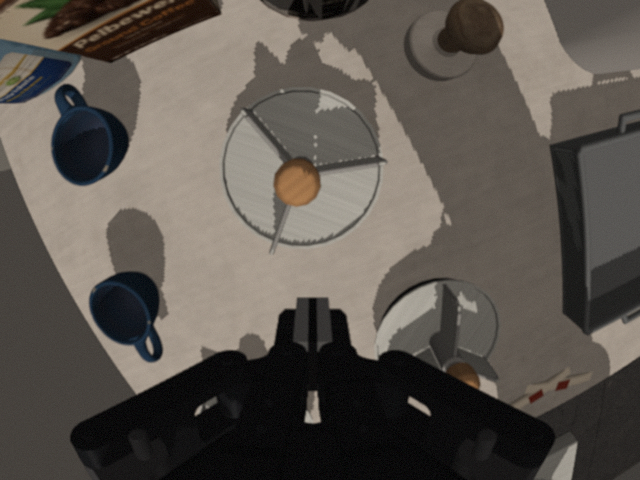

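Call:
play_rows([
  {"x":0,"y":-0.3,"z":0.9,"rx":-0.08,"ry":0,"rz":0,"hand":5.5},
  {"x":0,"y":-0.9,"z":3.2,"rx":-0.2,"ry":0,"rz":0,"hand":5.5},
  {"x":0,"y":-1.7,"z":6.0,"rx":-0.34,"ry":0,"rz":0,"hand":5.5},
  {"x":0,"y":-2.6,"z":9.0,"rx":-0.48,"ry":0,"rz":0,"hand":5.5},
  {"x":0,"y":-3.4,"z":12.0,"rx":-0.62,"ry":0,"rz":0,"hand":5.5},
  {"x":0,"y":-4.3,"z":15.0,"rx":-0.76,"ry":0,"rz":0,"hand":5.5},
  {"x":0,"y":-5.1,"z":18.0,"rx":-0.9,"ry":0,"rz":0,"hand":5.5},
  {"x":0,"y":-5.7,"z":20.3,"rx":-1.03,"ry":0,"rz":0,"hand":5.5},
  {"x":0,"y":-6.1,"z":21.5,"rx":-1.13,"ry":0,"rz":0,"hand":5.5},
  {"x":0,"y":-6.2,"z":21.8,"rx":-1.173,"ry":0,"rz":0,"hand":5.5},
])

```text
time_s: 26.6
ee_pos: [448.1, 238.3, 160.1]
tcp_rot: [-0.652, -0.273, 0.653, -0.272]
wrist_force: [0.9, 0.1, 0.3]
opening: 55.2
```

Call:
play_rows([
  {"x":0,"y":0,"z":0,"rx":0,"ry":0,"rz":0,"hand":5.5},
  {"x":0,"y":0,"z":0,"rx":0,"ry":0,"rz":0,"hand":5.5},
])

```text
time_s: 26.8
ee_pos: [450.3, 236.4, 160.3]
tcp_rot: [0.654, 0.269, -0.654, 0.27]
wrist_force: [-0.5, -0.9, -0.8]
opening: 55.4
```

```bash
python3 s.py 451 236.3; python3 - <<'E'
from plant import r
from h import *
K=r.calibration("wrist")["mtx"]
P=np.load("pics/w7pose.npy")
c=wplane(K,P,297,181,98)[:2];print("F",c.round(1))
for q in [(248,111),(384,160),(273,251)]:
    w=wplane(K,P,*q,66)[:2]-c;print(np.hypot(*w).round(1),np.degrees(np.arctan2(w[1],w[0])).round(1))
st=r.read_state();c=r.calibration("wrist");p,d=r.camera("wrist");cv2.imwrite("pics/w8.png",p[:,:,::-1]);np.save("pics/w8pose.npy",c["pose"])
hsv=cv2.cvtColor(p,cv2.COLOR_RGB2HSV);m=((hsv[...,0]<20)&(hsv[...,0]>5)&(hsv[...,1]>90)&(hsv[...,2]>70)).astype(np.uint8);m[:, :180]=0;m[:,450:]=0
k,l,s_,ce=cv2.connectedComponentsWithStats(m);i=1+np.argmax(s_[1:,4]);print(s_[i],ce[i],"knob",wplane(K,c["pose"],*ce[i],94)[:2])
print(st["opening"],row(st,(451,236.3,69),np.radians(-45)),st["qpos"].round(2))
E
```

```text
t 26.8 pos [450.3 236.4 160.3] r 0.7 th 170.9 psi -45.2 F world [-0.51 -0.94 -0.79] F tool [0.79 0.3  1.02] Mtool [-0.036  0.072  0.034]
F [677.8  87.5]
52.8 15.9
56.1 -102.2
56.1 138.6
[ 292  240   42   42 1364] [312.40175953 260.41642229] knob [451.21512292 237.7157519 ]
55.442150390911046 ([9.13, 0.05, -0.04], [-0.003, -0.0, -0.001]) [-1.17  0.39  0.77  1.99 -0.34  0.9  -1.  ]
```

View pics/w8.png

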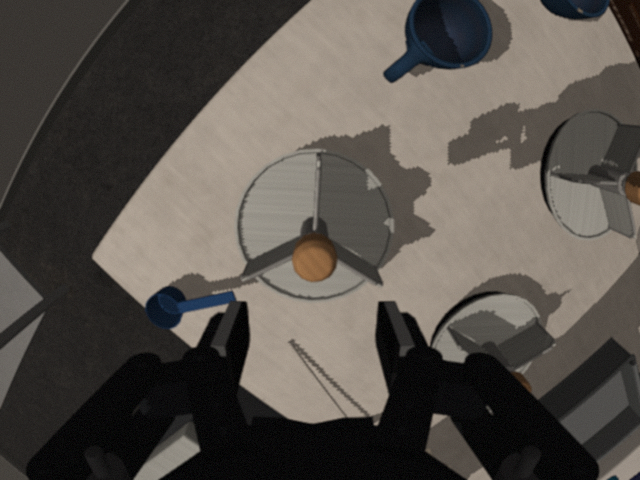

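Call:
play_rows([
  {"x":0.8,"y":0,"z":0,"rx":0,"ry":0,"rz":0,"hand":5.5},
  {"x":2.4,"y":0,"z":0,"rx":0,"ry":0,"rz":0,"hand":5.5},
  {"x":4.4,"y":0,"z":-0.05,"rx":0,"ry":0,"rz":0,"hand":5.5},
  {"x":6.4,"y":0,"z":-0.05,"rx":0,"ry":0,"rz":0,"hand":5.5},
  {"x":7.9,"y":0,"z":-0.05,"rx":0,"ry":0,"rz":0,"hand":5.5},
  {"x":8.8,"y":0,"z":-0.05,"rx":0,"ry":0,"rz":0,"hand":5.5},
  {"x":9.1,"y":0,"z":-0.05,"rx":0,"ry":0,"rz":0,"hand":5.5},
  {"x":9.1,"y":0,"z":-0.05,"rx":0,"ry":0,"rz":0,"hand":5.5},
  {"x":9.1,"y":0,"z":-0.05,"rx":0,"ry":0,"rz":0,"hand":5.5},
])

```text
time_s: 27.75
ee_pos: [450.5, 237.5, 69.8]
tcp_rot: [0.654, 0.271, -0.653, 0.271]
wrist_force: [0.6, 0.1, 0.7]
opening: 54.9
```

```bash
python3 s.py 451 236.8; python3 - <<'E'
from plant import r
from h import *
p,d=r.camera("wrist");cv2.imwrite("pics/w9.png",p[:,:,::-1])
E
```

```text
t 27.75 pos [450.5 237.5  69.8] r 0.9 th 125.4 psi -45.0 F world [0.62 0.11 0.69] F tool [-0.69  0.36 -0.52] Mtool [-0.008  0.045  0.022]
```

View pics/w9.png

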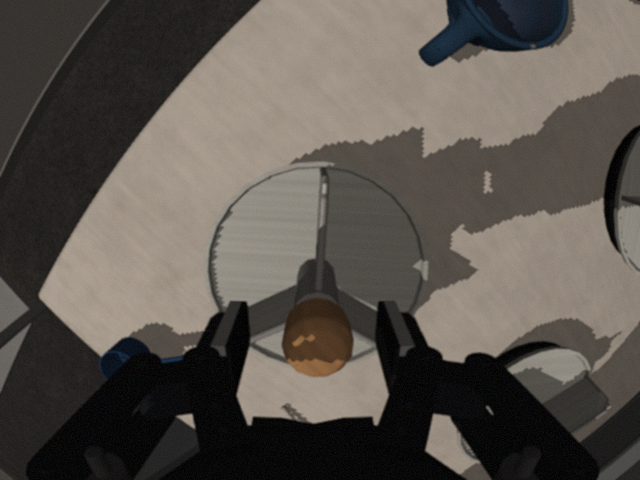

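Call:
play_rows([
  {"x":0,"y":0.05,"z":0,"rx":0,"ry":0,"rz":0,"hand":4},
  {"x":0,"y":0.05,"z":0,"rx":0,"ry":0,"rz":0,"hand":3.2},
  {"x":0,"y":0.05,"z":0,"rx":0,"ry":0,"rz":0,"hand":2.9},
  {"x":0,"y":0.05,"z":0,"rx":0,"ry":0,"rz":0,"hand":2},
  {"x":0,"y":0.05,"z":0,"rx":0,"ry":0,"rz":0,"hand":1.5},
  {"x":0,"y":0.05,"z":0,"rx":0,"ry":0,"rz":0,"hand":1.5},
], squeeze=50)

```text
time_s: 28.4
ee_pos: [451.6, 236.4, 69.9]
tcp_rot: [0.654, 0.27, -0.653, 0.271]
wrist_force: [2.4, -3.7, 3.1]
opening: 25.3
```

```bash
python3 s.py 451 236.8
```

```text
t 28.4 pos [451.6 236.4  69.9] r 0.8 th 326.5 psi -45.0 F world [ 2.45 -3.65  3.1 ] F tool [-3.09  4.32  0.84] Mtool [-0.054 -0.172  0.862]
```

Call:
play_rows([
  {"x":-0.3,"y":0,"z":0,"rx":0,"ry":0,"rz":0,"hand":1.5},
  {"x":-0.8,"y":0,"z":0,"rx":0,"ry":0,"rz":0,"hand":1.5},
  {"x":-1.5,"y":0,"z":0,"rx":0,"ry":0,"rz":0,"hand":1.5},
  {"x":-2.2,"y":0,"z":0,"rx":0,"ry":0,"rz":0,"hand":1.5},
  {"x":-2.5,"y":0,"z":0,"rx":0,"ry":0,"rz":0,"hand":1.5},
  {"x":-2.5,"y":0,"z":0,"rx":0,"ry":0,"rz":0,"hand":1.5},
])

```text
time_s: 29.0
ee_pos: [450.6, 237.5, 94.9]
tcp_rot: [0.654, 0.271, -0.653, 0.271]
wrist_force: [-0.2, 0.9, -8.3]
opening: 25.7
```

```bash
python3 s.py 451 236.8; python3 - <<'E'
from plant import r
from h import *
print(r.read_state()["opening"])
p,d=r.camera("scene");cv2.imwrite("pics/s2.png",p[:,:,::-1])
E
```

```text
t 29.0 pos [450.6 237.5  94.9] r 0.8 th 121.3 psi -45.0 F world [-0.23  0.93 -8.35] F tool [ 8.35 -0.82 -0.48] Mtool [0.018 0.023 0.003]
25.700041017197762
```

View pics/s2.png

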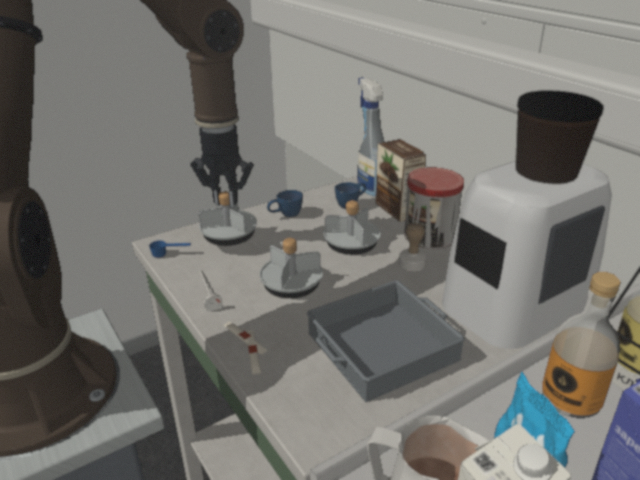

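```bash
python3 - <<'E'
from plant import r
from h import *
cs=r.calibration("scene")
P=[plane(cs,*q,50)[:2] for q in [(400,286),(463,334),(363,378),(309,321)]]
print(np.round(P,1),np.mean(P,0))
st=r.read_state()
print(row(st,(515.7,-221.5,225),np.radians(-45)),row(st,(515.7,-221.5,225),np.radians(-60)))
E
```

```text
[[ 607.5 -155.6]
 [ 606.  -317.6]
 [ 410.8 -306.4]
 [ 415.5 -147.8]] [ 509.95327873 -231.83303186]
([-13.06, 37.05, 27.84], [0.001, -0.001, 0.0]) ([-13.06, 37.05, 27.84], [0.262, -0.001, 0.0])
```

Call:
play_rows([
  {"x":-0.7,"y":0,"z":0,"rx":0,"ry":0,"rz":0,"hand":1.5},
  {"x":-2.2,"y":0,"z":0,"rx":0,"ry":0,"rz":0,"hand":1.5},
  {"x":-4.3,"y":0,"z":0,"rx":0,"ry":0,"rz":0,"hand":1.5},
  {"x":-6.8,"y":0,"z":0,"rx":0,"ry":0,"rz":0,"hand":1.5},
  {"x":-9.3,"y":0,"z":0,"rx":0,"ry":0,"rz":0,"hand":1.5},
  {"x":-11.4,"y":0,"z":0,"rx":0,"ry":0,"rz":0,"hand":1.5},
  {"x":-12.6,"y":0,"z":0,"rx":0,"ry":0,"rz":0,"hand":1.5},
  {"x":-13,"y":0,"z":0,"rx":0,"ry":0,"rz":0,"hand":1.5},
])

```text
time_s: 29.85
ee_pos: [450.7, 237.3, 225.3]
tcp_rot: [0.654, 0.271, -0.653, 0.27]
wrist_force: [-0.9, 0.0, -9.0]
opening: 25.4
```

```bash
python3 - <<'E'
from plant import r
from h import *
p=cv2.imread("pics/s2.png");ct,cs=r.calibration("top"),r.calibration("scene")
t=cv2.imread("pics/top0.png")
a=np.radians(-4.5);Rm=np.array([[np.cos(a),-np.sin(a)],[np.sin(a),np.cos(a)]])
out=[]
for im,c,(x0,y0,s) in((p,cs,(290,260,190)),(t,ct,(390,200,140))):
    k=400/s;o=cv2.resize(im[y0:y0+s,x0:x0+s],(400,400),interpolation=cv2.INTER_CUBIC)
    for z,h,col in((50,94,(0,0,255)),(4,90,(0,255,0))):
        q=[proj(c,(*(Rm@(np.array(d)*h)+[515.5,-223.5]),z)) for d in((1,1),(1,-1),(-1,-1),(-1,1))]
        cv2.polylines(o,[((np.array(q)+.5-[x0,y0])*k).astype(np.int32)],True,col,1)
    out.append(o)
cv2.imwrite("pics/tub.png",np.hstack(out))
st=r.read_state();print(row(st,(515.5,-223.5,225),np.radians(-45)))
E
```

```text
([-0.02, 37.16, 28.0], [0.0, -0.002, 0.0])
```

View pics/tub.png

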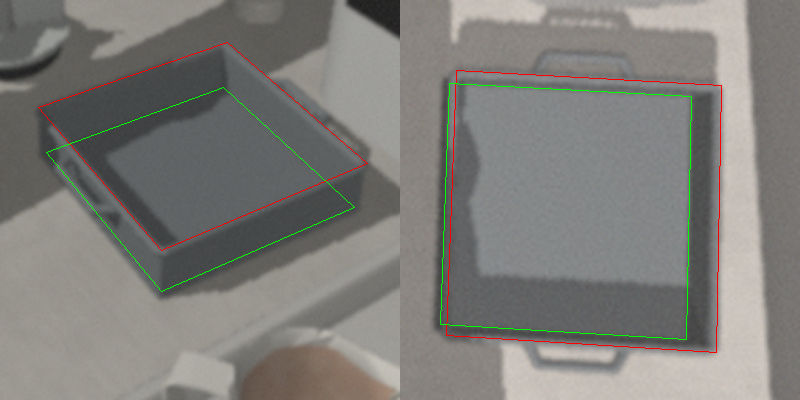

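Call:
play_rows([
  {"x":0,"y":0.4,"z":0.3,"rx":0,"ry":0,"rz":0,"hand":1.5},
  {"x":0,"y":1.5,"z":1.1,"rx":0,"ry":0,"rz":0,"hand":1.5},
  {"x":0,"y":3.3,"z":2.5,"rx":0,"ry":0,"rz":0,"hand":1.5},
  {"x":0,"y":5.6,"z":4.2,"rx":0,"ry":0,"rz":0,"hand":1.5},
  {"x":0,"y":8.1,"z":6.1,"rx":0,"ry":0,"rz":0,"hand":1.5},
  {"x":0,"y":10.6,"z":8.0,"rx":0,"ry":0,"rz":0,"hand":1.5},
  {"x":0,"y":13.1,"z":9.9,"rx":0,"ry":0,"rz":0,"hand":1.5},
  {"x":0,"y":15.6,"z":11.8,"rx":0,"ry":0,"rz":0,"hand":1.5},
  {"x":0,"y":18.1,"z":13.6,"rx":0,"ry":0,"rz":0,"hand":1.5},
  {"x":0,"y":20.6,"z":15.5,"rx":0,"ry":0,"rz":0,"hand":1.5},
])

```text
time_s: 30.85
ee_pos: [485.5, -20.6, 223.5]
tcp_rot: [-0.653, -0.27, 0.654, -0.27]
wrist_force: [-0.3, 0.6, -8.3]
opening: 25.4
```

Call:
play_rows([
  {"x":0,"y":2.5,"z":1.9,"rx":0,"ry":0,"rz":0,"hand":1.5},
  {"x":0,"y":5.0,"z":3.8,"rx":0,"ry":0,"rz":0,"hand":1.5},
  {"x":0,"y":7.5,"z":5.7,"rx":0,"ry":0,"rz":0,"hand":1.5},
  {"x":0,"y":10,"z":7.5,"rx":0,"ry":0,"rz":0,"hand":1.5},
  {"x":0,"y":12.3,"z":9.3,"rx":0,"ry":0,"rz":0,"hand":1.5},
  {"x":0,"y":14.3,"z":10.8,"rx":0,"ry":0,"rz":0,"hand":1.5},
  {"x":0,"y":15.6,"z":11.8,"rx":0,"ry":0,"rz":0,"hand":1.5},
  {"x":0,"y":16.4,"z":12.4,"rx":0,"ry":0,"rz":0,"hand":1.5},
  {"x":0,"y":16.6,"z":12.5,"rx":0,"ry":0,"rz":0,"hand":1.5},
  {"x":0,"y":16.6,"z":12.5,"rx":0,"ry":0,"rz":0,"hand":1.5},
])

```text
time_s: 31.85
ee_pos: [515.1, -223.7, 223.7]
tcp_rot: [-0.653, -0.271, 0.654, -0.27]
wrist_force: [-0.1, 1.1, -7.9]
opening: 25.3
```

```bash
python3 s.py 515.5 -223.5; python3 - <<'E'
from plant import r
from h import *
st=r.read_state();print(row(st,(515.5,-223.5,74),np.radians(-45)),st["qpos"].round(2))
p,d=r.camera("wrist");cv2.imwrite("pics/w10.png",p[:,:,::-1])
E
```

```text
t 31.85 pos [ 515.1 -223.7  223.7] r 0.4 th 201.6 psi -45.0 F world [-0.07  1.06 -7.91] F tool [ 7.91 -0.79 -0.7 ] Mtool [ 0.013  0.072 -0.029]
([14.97, 0.03, -0.04], [-0.0, 0.0, 0.001]) [-0.3   0.43  0.87  1.79 -0.37  1.1  -0.09]
```

View pics/w10.png

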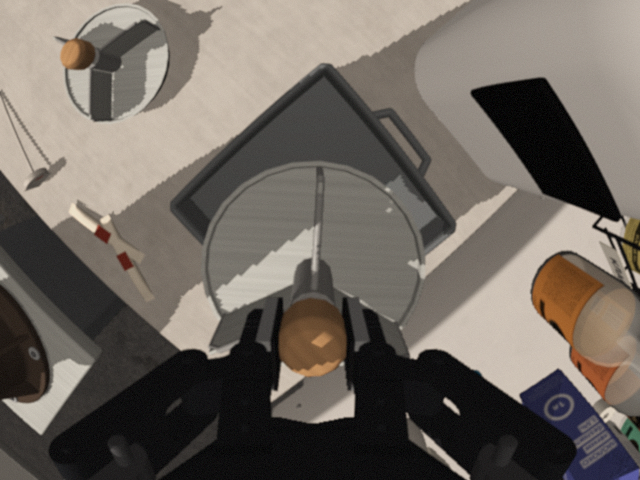

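Call:
play_rows([
  {"x":0.8,"y":0,"z":0,"rx":0,"ry":0,"rz":0,"hand":1.5},
  {"x":2.4,"y":0,"z":0,"rx":0,"ry":0,"rz":0,"hand":1.5},
  {"x":4.6,"y":0,"z":0,"rx":0,"ry":0,"rz":0,"hand":1.5},
  {"x":7,"y":0,"z":0,"rx":0,"ry":0,"rz":0,"hand":1.5},
  {"x":9.2,"y":0,"z":0,"rx":0,"ry":0,"rz":0,"hand":1.5},
  {"x":11.2,"y":0,"z":0,"rx":0,"ry":0,"rz":0,"hand":1.5},
  {"x":12.8,"y":0,"z":0,"rx":0,"ry":0,"rz":0,"hand":1.5},
  {"x":13.9,"y":0,"z":0,"rx":0,"ry":0,"rz":0,"hand":1.5},
  {"x":14.4,"y":0,"z":0,"rx":0,"ry":0,"rz":0,"hand":1.5},
  {"x":14.5,"y":0,"z":0,"rx":0,"ry":0,"rz":0,"hand":1.5},
])

```text
time_s: 32.9
ee_pos: [515.5, -223.5, 79.0]
tcp_rot: [-0.653, -0.271, 0.653, -0.271]
wrist_force: [0.3, 1.0, -8.0]
opening: 25.3
```

Call:
play_rows([
  {"x":0.1,"y":0,"z":0,"rx":0,"ry":0,"rz":0,"hand":1.5},
  {"x":0.2,"y":0,"z":0,"rx":0,"ry":0,"rz":0,"hand":1.5},
  {"x":0.25,"y":0,"z":0,"rx":0,"ry":0,"rz":0,"hand":1.5},
  {"x":0.3,"y":0,"z":0,"rx":0,"ry":0,"rz":0,"hand":1.5},
  {"x":0.3,"y":0,"z":0,"rx":0,"ry":0,"rz":0,"hand":1.5},
])

```text
time_s: 33.4
ee_pos: [515.6, -223.9, 76.4]
tcp_rot: [0.653, 0.271, -0.653, 0.271]
wrist_force: [-0.3, 1.1, -7.9]
opening: 25.1
```

```bash
python3 s.py 515.5 -223.5
```

```text
t 33.4 pos [ 515.6 -223.9   76.4] r 0.4 th 290.3 psi -45.0 F world [-0.26  1.15 -7.9 ] F tool [ 7.9  -1.   -0.63] Mtool [-0.027 -0.001 -0.047]
```

Call:
play_rows([
  {"x":0.08,"y":0,"z":0,"rx":0,"ry":0,"rz":0,"hand":1.5},
  {"x":0.14,"y":0,"z":0,"rx":0,"ry":0,"rz":0,"hand":1.5},
  {"x":0.2,"y":0,"z":0,"rx":0,"ry":0,"rz":0,"hand":1.5},
  {"x":0.2,"y":0,"z":0,"rx":0,"ry":0,"rz":0,"hand":1.5},
])

```text
time_s: 33.8
ee_pos: [515.5, -223.9, 74.2]
tcp_rot: [-0.653, -0.271, 0.653, -0.271]
wrist_force: [0.3, 0.1, -7.5]
opening: 25.2
```

```bash
python3 s.py 515.5 -223.5
```

```text
t 33.8 pos [ 515.5 -223.9   74.2] r 0.4 th 270.5 psi -45.0 F world [ 0.29  0.06 -7.53] F tool [ 7.53  0.16 -0.25] Mtool [0.053 0.003 0.009]
```

Call:
play_rows([
  {"x":0.04,"y":0,"z":0,"rx":0,"ry":0,"rz":0,"hand":1.5},
  {"x":0.08,"y":0,"z":0,"rx":0,"ry":0,"rz":0,"hand":1.5},
  {"x":0.08,"y":0,"z":0,"rx":0,"ry":0,"rz":0,"hand":1.5},
])

```text
time_s: 34.1
ee_pos: [515.8, -224.2, 73.8]
tcp_rot: [0.653, 0.27, -0.653, 0.271]
wrist_force: [-0.9, -0.3, -3.6]
opening: 25.0
```

```bash
python3 s.py 515.5 -223.5
```

```text
t 34.1 pos [ 515.8 -224.2   73.8] r 0.7 th 293.4 psi -45.0 F world [-0.92 -0.31 -3.61] F tool [ 3.61 -0.43  0.87] Mtool [ 0.012 -0.129 -0.162]
```

Call:
play_rows([
  {"x":0.04,"y":0,"z":0,"rx":0,"ry":0,"rz":0,"hand":1.5},
  {"x":0.04,"y":0,"z":0,"rx":0,"ry":0,"rz":0,"hand":1.5},
  {"x":0.04,"y":0,"z":0,"rx":0,"ry":0,"rz":0,"hand":2.7},
  {"x":0.04,"y":0,"z":0,"rx":0,"ry":0,"rz":0,"hand":3.2},
  {"x":0.04,"y":0,"z":0,"rx":0,"ry":0,"rz":0,"hand":4},
  {"x":0.04,"y":0,"z":0,"rx":0,"ry":0,"rz":0,"hand":5.5},
  {"x":0.04,"y":0,"z":0,"rx":0,"ry":0,"rz":0,"hand":5.5},
  {"x":0.04,"y":0,"z":0,"rx":0,"ry":0,"rz":0,"hand":5.5},
])

```text
time_s: 34.9
ee_pos: [515.6, -223.8, 73.1]
tcp_rot: [0.653, 0.271, -0.653, 0.271]
wrist_force: [0.1, -0.3, -0.1]
opening: 55.1
```

```bash
python3 s.py 515.5 -223.5; python3 - <<'E'
from plant import r
from h import *
print(r.read_state()["opening"])
p,d=r.camera("wrist");cv2.imwrite("pics/w11.png",p[:,:,::-1])
E
```

```text
t 34.9 pos [ 515.6 -223.8   73.1] r 0.3 th 289.3 psi -45.0 F world [ 0.11 -0.3  -0.08] F tool [0.08 0.29 0.14] Mtool [-0.032  0.019  0.006]
55.12957113729779
```

View pics/w11.png

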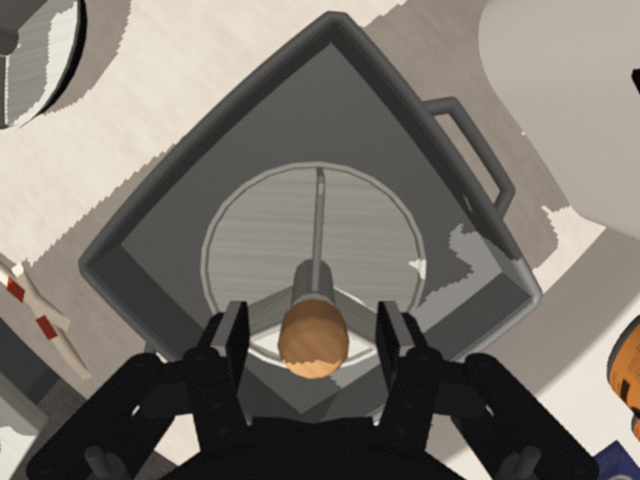

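Standing free in the tub. Rise and retreat so the cameras see clearly.

Call:
play_rows([
  {"x":-0.5,"y":0,"z":0,"rx":0,"ry":0,"rz":0,"hand":5.5},
  {"x":-1.8,"y":0,"z":0,"rx":0,"ry":0,"rz":0,"hand":5.5},
  {"x":-3.8,"y":0,"z":0,"rx":0,"ry":0,"rz":0,"hand":5.5},
  {"x":-6.5,"y":0,"z":0,"rx":0,"ry":0,"rz":0,"hand":5.5},
  {"x":-9.5,"y":0,"z":0,"rx":0,"ry":0,"rz":0,"hand":5.5},
  {"x":-12.5,"y":0,"z":0,"rx":0,"ry":0,"rz":0,"hand":5.5},
  {"x":-15,"y":0,"z":0,"rx":0,"ry":0,"rz":0,"hand":5.5},
  {"x":-17,"y":0,"z":0,"rx":0,"ry":0,"rz":0,"hand":5.5},
  {"x":-18,"y":-2,"z":-2,"rx":0,"ry":0,"rz":0,"hand":5.5},
  {"x":-18,"y":-2.5,"z":-2.5,"rx":0,"ry":0,"rz":0,"hand":5.5},
])

```text
time_s: 35.95
ee_pos: [516.5, -186.9, 255.3]
tcp_rot: [0.654, 0.271, -0.652, 0.271]
wrist_force: [-0.1, 1.1, -0.2]
opening: 54.7
```

```bash
python3 s.py 515.5 -223.5; python3 - <<'E'
from plant import r
from h import *
for n in("top","scene"):
    p,d=r.camera(n);cv2.imwrite(f"pics/{n}9.png",p[:,:,::-1])
E
```

```text
t 35.95 pos [ 516.5 -186.9  255.3] r 36.7 th 88.5 psi -44.9 F world [-0.15  1.1  -0.16] F tool [ 0.16 -0.88 -0.67] Mtool [0.027 0.026 0.013]
```

View pics/top9.png

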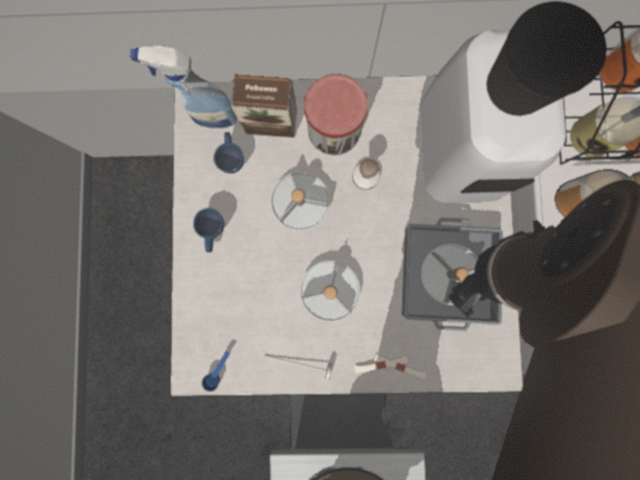

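View pics/scene9.png

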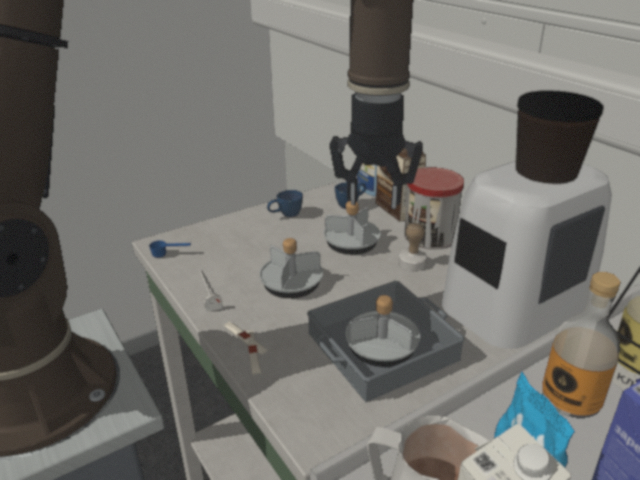

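Call:
play_rows([
  {"x":-1,"y":0,"z":0,"rx":0,"ry":0,"rz":0,"hand":5.5},
  {"x":-1,"y":0,"z":0,"rx":0,"ry":0,"rz":0,"hand":5.5},
  {"x":-1,"y":0,"z":0,"rx":0,"ry":0,"rz":0,"hand":5.5},
])

```text
time_s: 36.35
ee_pos: [515.4, -189.5, 263.3]
tcp_rot: [0.653, 0.27, -0.653, 0.27]
wrist_force: [0.3, 0.1, -0.3]
opening: 55.0
```

```bash
python3 -c "
from plant import r;print(r.sign_off())"
```

```text
the job is handed in; nothing more can be done
None
```

The stiff carousel is standing upright on the floor of the tub, and the job is handed in at about 36 s of the 67 s allowed.

**Turning the trays:** I turned each tray with the shut fingertip against a divider.

| Carousel | Turn measured from pictures | What the finger felt |
|---|---|---|
| Near left | about 90° | dragged about 2–2.6 N |
| Near middle | about 87° | no drag above noise at 20 mm/s |
| Far | about 88° | no drag above noise at 20 mm/s |

The near-left one was the stiff one. It read up to 3.9 N just after contact at 20 mm/s, so I slowed to about 10 mm/s for the rest of its turn. The force readings carry roughly ±0.8 N of noise, but the wrist moment separated the stiff tray from the free ones clearly.

**Moving the stiff one:** I lifted it by its knob, where the gripper read 25 mm rather than the 28 mm given. It weighed about 0.8–0.9 kg. I lowered it until the floor took its weight, let go, and backed off.

**Last checks:**
- **Stiff carousel:** the top and scene pictures show it upright inside the tub near the middle.
- **Everything else:** the two free-running carousels, both cups and the tamper look unmoved by eye; I took no fresh measurements of them.
- **Robot:** the gripper is clear and the wrist force is near zero.

My first corner picks for the tub disagreed between the two cameras by about 12 mm. Drawing the tub outline into both pictures settled its position to 2–3 mm.

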